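# Complete the pinwheel carton layer on the pallet slab

### The job

First take the small white pot with the yellow lid off the pallet slab and stand it upright in the red tray. Then slide the two loose cartons over the board, flat and without lifting or tipping them, into the two empty blue outlines so that each fills its outline squarely and the four cartons form the finished pinwheel layer. Leave the two cartons already laid in their outlines, and do not disturb the oil bottle, the screwdriver or the grey bin.

Things in the scene. Friction and masses are not known exactly. Their poses are not given: they have to be found in the camera images.
- slab (a point): Centre of the top of the pallet slab (off-white plastic slats, 216 mm square), let in flush in a smooth fixed grey board 385 x 680 x 18 mm, so cartons slide freely between board and slab. Axes: x away from the robot, y left, z up, turned with the board; its edges lie at x -248 to +138 mm and y -340 to +340 mm. Four blue outlines on the slab form a pinwheel round a 26 mm square centre.
- place_near_left (a point): Centre of a blue outline painted on the slab, at the level of its top (z up; axes as slab). The outline is 90 mm along slab x and 116 mm along slab y: the carton's length lies along slab y. Empty at the start (apart from the pot). Slab position (-58, +45) mm.
- place_near_right (a point): Centre of a blue outline painted on the slab, at the level of its top (z up; axes as slab). The outline is 116 mm along slab x and 90 mm along slab y: the carton's length lies along slab x. Empty at the start (apart from the pot). Slab position (-45, -58) mm.
- place_far_left (a point): Centre of a blue outline painted on the slab, at the level of its top (z up; axes as slab). The outline is 116 mm along slab x and 90 mm along slab y, filled by carton_c. Slab position (+45, +58) mm.
- place_far_right (a point): Centre of a blue outline painted on the slab, at the level of its top (z up; axes as slab). The outline is 90 mm along slab x and 116 mm along slab y, filled by carton_d. Slab position (+58, -45) mm.
- carton_a: Closed brown cardboard carton with a tape strip along its top, 112 long x 86 wide x 55 high mm, about 0.45 kg. Origin: centre of its underside; own x along the 112 mm length, y along the width, z up. Loose on the board to the left of the slab, its length roughly along slab y. May go into either empty outline.
- carton_b: Closed brown cardboard carton with a tape strip along its top, 112 long x 86 wide x 55 high mm, about 0.45 kg. Origin: centre of its underside; own x along the 112 mm length, y along the width, z up. Loose on the board to the right of the slab, its length roughly along slab x. May go into either empty outline.
- carton_c: Closed brown cardboard carton with a tape strip along its top, 112 long x 86 wide x 55 high mm, about 0.45 kg. Origin: centre of its underside; own x along the 112 mm length, y along the width, z up. Already laid in the far left outline; stays there.
- carton_d: Closed brown cardboard carton with a tape strip along its top, 112 long x 86 wide x 55 high mm, about 0.45 kg. Origin: centre of its underside; own x along the 112 mm length, y along the width, z up. Already laid in the far right outline; stays there.
- pot: White round pot with yellow screwed-on lid, 48 mm diameter, 62 mm high, 0.15 kg, standing on the slab where the missing cartons belong. Origin: centre of its underside, z up.
- tray_in (a point): Centre of the inner floor of the red open tray, fixed on the board to the left of the far left carton; outside 94 x 94 x 22 mm, inside 86 x 86 mm, walls 4 mm thick, rim about 18 mm above this point.
- oil: Bystander, must stay where it is. Amber oil bottle, 44 mm diameter, 110 mm high, standing on the board to the right of the far right carton. Origin: centre of its underside.
- driver: Bystander, must stay where it is. Yellow-handled screwdriver lying on the bench right of the board. Origin: centre of its underside, x along its length.
- bin: Bystander, must stay where it is. Grey parts bin 150 x 100 x 70 mm on the bench left of the board. Origin: centre of its underside.
Things that resemble listed ones, but are neither listed nor needed, are in the scene too. What is shaped like the carton_c but pink is not meant.

How it is judged:
By the outcome, as a careful person would: the job done as asked, in the order asked, and still so for the second after the job is handed in, with the robot touching nothing.
It also fails if it takes over 69 s, if anything falls off the work surface, if the arm or the gripper's body presses on something with over 40 N, if the wrist force passes 120 N, or if a joint passes its speed limit or range.

### The arm

A 7-joint arm with a two-finger parallel gripper is mounted at the origin on the work surface. World frame = base frame: x ahead of the robot, y to its left, z up, the work surface at z = 0. Lengths are in m, angles in rad, forces in N, time in s.
With the tool pointing down it reaches from about 0.4 to 0.85 m from the base axis. Payload 10.4 kg.
Tool frame: the origin (TCP) lies at the very end of the fingers, on their centre line; the grasp point (between the pads) lies 19 mm behind it (manip.tcp_to_grasp is the distance from the TCP to the grasp point, in m); x points along the fingers, y is the direction in which the jaws open and shut, and the axes are right-handed (so a half turn about x gives the same grasp; the last joint's range is limited). The gripper opens to 85 mm and grips with 20 to 120 N. Pads are 22 mm wide; open, the fingers measure 114 mm over their backs; the gripper's body (76 mm by 85 mm) begins 54 mm behind the grasp point. The pads swing forward as they close: fully open they stand 13 mm farther back than shut.
Start: joints at [1.16, 0.332, -0.065, 1.46, 0.022, 1.35, -0.088], TCP at [0.236, -0.579, 0.231] pointing down, gripper open.
Joint ranges: [-2.6, 2.6], [-0.5, 2.12], [-1.47, 1.34], [0.16, 2.42], [-1.27, 4.41], [0.06, 2.06], [-2.6, 2.6]. Speed limits (rad/s): [2.22, 2.22, 2.79, 2.79, 3.14, 3.14, 3.14].

### API

Orientations are given as a unit quaternion [x, y, z, w].
In Python, from workcell import manip, cams, hand_in gives the robot as it stands.
- The arm moves only by the shell command python3 -m handwheel 'ROWS' [FORCE]. ROWS is text: rows parted by semicolons, each of 7 numbers parted by spaces: the shift along the tool's x, y, z in mm, then the turn, a rotation vector about the tool's x, y, z in rad, then the finger opening in mm, from 0 to 85.4. A call has 1 to 8 rows; each row shifts and turns the commanded pose from where the row before left it, along the tool's axes as they then stand; what a row does not reach is not made up. A row lasts 1/10 s, in which the tool goes at most 50 mm and 8.59 degrees, less where a joint would pass 70% of its speed; a pose out of reach is approached as far as the arm can. A call with a gripper value outside its range is refused whole. The fingers move at their own pace and stop on an object; FORCE is the grip in N (left out, the last holds). Time passes only in rows, so rows that do not move let the fingers close. It gives the time, the measured TCP pose, the force and the opening at its end, in the units of the state.
- manip.get_obs(): the state, without advancing time (a new reading comes with each control period).
- cams.camera(name): name is "side" or "top" or "wrist"; returns a dict with "color" (384x512x3 uint8, blue, green, red), "depth" (384x512 float32, m along the optical axis (not along the pixel's ray), 0 where there is no reading), "camera_matrix" (3x3 intrinsics, pixels), "distortion" ([k1, k2, p1, p2, k3] as OpenCV has them; the pictures are not rectified), "origin" and "attitude" of the camera in the world; the wrist camera has in their place "T_tool_cam" (4x4, takes a point from camera to tool coordinates, whose origin is the TCP and whose axes are the tool frame's). Camera axes: x right, y down, z forward; pixel columns grow to the right and rows downward; lengths in m; the calibration is good to about 2 mm. A picture is of the moment at which its call begins: read the wrist's pose just before it.
- hand_in(): hands the job in, once; it reports no verdict.
Trained networks look in the newest picture that a camera, given by its name, has taken for a name from the list of things; names that differ only in an ending like _2 or _b are one class to them, and where a whole thing is asked for, a point or a joint stands for the part that bears it (a point fixed in the world has none). Each returns a list of dicts, best first, with "conf" (0 to 1); they miss things now and then, are a little off and sometimes report something else, mostly with a low value. They report only what shows in the picture. A call takes as long as a camera call. They do not tell look-alikes from the thing itself.
- cams.recognise(camera, thing): "box" ([left, top, width, height] in pixels, round what is visible of it).
- cams.outline_of(camera, thing): "region" (384x512 bool, what is visible of it) and "box" ([left, top, width, height] in pixels, round what is visible of it).
The state is a dict: "clock": time; "joint_pos": joint angles; "joint_velocities": joint speeds; "tau": joint torques, N m; "position": TCP position; "ee_rot": TCP orientation; "ft_force": force on the tool from outside, world axes, zero at the start; "torque": the same for the moment, N m; "grip_width": opening from 0.0 (shut) to 1.0 (fully open).
Only numpy, scipy, OpenCV 4.12 (cv2) and the standard library are available. Lean on these libraries where they do the work, as an engineer would, in place of code of your own. Each camera call takes 0.05 s, during which the arm holds its last target.

## Working session

There is one attempt and no reset: what is moved stays moved. The work goes in short steps, Python scripts to look and compute and a shell command to move; the robot and the scene stay as the last step left them, time stands still between calls to the robot, and variables do not carry over. Pictures are saved under pics/ and viewed, and the job is handed in when it is done.

```bash
ls; mkdir -p pics; cat > h.py <<'E'
import numpy as np, cv2
from workcell import manip, cams
from scipy.spatial.transform import Rotation as R
def save(n,fn):
    c=cams.camera(n); cv2.imwrite('pics/'+fn,c['color']); return c
E
python3 - <<'E'
from h import *
o=manip.get_obs()
for k,v in o.items(): print(k,np.round(v,4) if not isinstance(v,dict) else v)
for n in['top','side','wrist']:
    c=save(n,n+'0.png'); print(n,c['camera_matrix'].tolist(),c['distortion'],c.get('origin'),c.get('attitude'),c.get('T_tool_cam'))
E
```

```text
pics
clock 0.0
joint_pos [ 1.1604  0.3329 -0.0647  1.4609  0.0216  1.3499 -0.0885]
joint_velocities [ 0.0014 -0.0005  0.0005 -0.0005 -0.0016 -0.001  -0.0002]
tau [-4.00000e-04 -6.25454e+01  4.90000e-02 -3.91598e+01  1.62000e-02
  9.90000e-03 -0.00000e+00]
position [ 0.2362 -0.5782  0.2305]
ee_rot [-0.6937 -0.1368  0.694  -0.1358]
ft_force [ 0.6091 -1.1017 -0.2487]
torque [-0.0008  0.0626  0.0483]
grip_width 0.9996
top [[489.1660054105304, 0.0, 261.37907515377725], [0.0, 489.1660054105304, 195.11618402121113], [0.0, 0.0, 1.0]] [-0.13204094  0.          0.          0.          0.        ] [ 2.68335058e-01 -7.44905644e-04  1.60017856e+00] [ 0.71048911 -0.69646714  0.07054219 -0.07185081] None
side [[470.25776293452424, 0.0, 247.5208780069297], [0.0, 470.25776293452424, 201.7874771691308], [0.0, 0.0, 1.0]] [-0.16358944  0.          0.          0.          0.        ] [ 0.35189885 -0.98001209  1.22549968] [ 0.93024234 -0.10981421  0.04122895 -0.34769268] None
wrist [[336.5036187923749, 0.0, 258.2491100405638], [0.0, 336.5036187923749, 190.41804819483397], [0.0, 0.0, 1.0]] [-0.09185037  0.          0.          0.          0.        ] None None [[-2.25925192e-04 -2.80895205e-01  9.59738419e-01 -1.42348958e-01]
 [ 9.99999817e-01  4.74464720e-04  3.74268664e-04 -4.28408762e-04]
 [-5.60492293e-04  9.59738328e-01  2.80895046e-01 -7.25695902e-02]
 [ 0.00000000e+00  0.00000000e+00  0.00000000e+00  1.00000000e+00]]
```

View pics/top0.png

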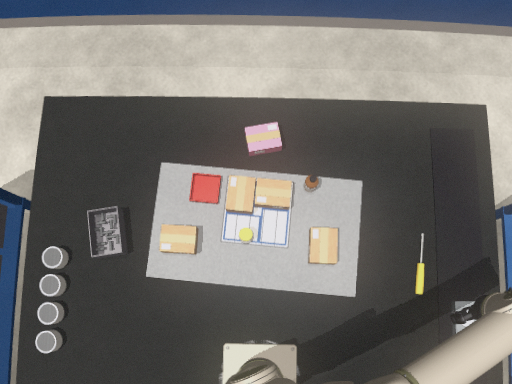

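View pics/side0.png

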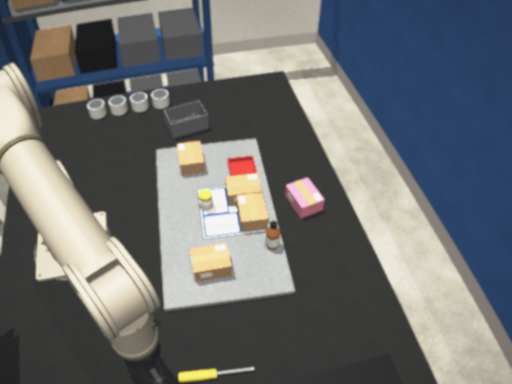

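View pics/wrist0.png

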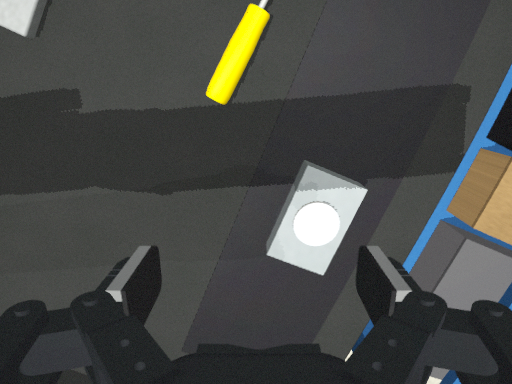

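```bash
cat >> h.py <<'E'
def pose_cam(c,o=None):
    T=np.eye(4)
    if c.get('T_tool_cam') is not None:
        W=np.eye(4); W[:3,:3]=R.from_quat(o['ee_rot']).as_matrix(); W[:3,3]=o['position']; return W@np.array(c['T_tool_cam'])
    T[:3,:3]=R.from_quat(c['attitude']).as_matrix(); T[:3,3]=c['origin']; return T
def rays(c,T,px):
    u=cv2.undistortPoints(np.array(px,float).reshape(-1,1,2),np.array(c['camera_matrix']),np.array(c['distortion'])).reshape(-1,2)
    return np.c_[u,np.ones(len(u))]
def at_z(c,T,px,z):
    d=rays(c,T,px)@T[:3,:3].T; s=(z-T[2,3])/d[:,2]; return T[:3,3]+d*s[:,None]
def at_depth(c,T,px,dep):
    return (rays(c,T,px)*np.array(dep)[:,None])@T[:3,:3].T+T[:3,3]
def cloud(c,T):
    v,u=np.mgrid[0:384,0:512]; px=np.c_[u.ravel(),v.ravel()]
    return at_depth(c,T,px,c['depth'].ravel()).reshape(384,512,3)
def project(c,T,P):
    Q=(np.atleast_2d(P)-T[:3,3])@T[:3,:3]
    return cv2.projectPoints(Q,np.zeros(3),np.zeros(3),np.array(c['camera_matrix']),np.array(c['distortion']))[0].reshape(-1,2)
E
python3 - <<'E'
from h import *
for n in ['top','side']:
    c=cams.camera(n); T=pose_cam(c); P=cloud(c,T)
    if n=='top':
        # bench + board heights
        for px in [(100,150),(170,270),(300,280),(340,200),(180,180)]: print(px,np.round(P[px[1],px[0]],4))
    for th in ['carton_a','pot','tray_in','oil','bin','driver','slab']:
        try: r=cams.outline_of(n,th)
        except Exception as e: print(th,e); continue
        for d in r[:6]:
            m=d['region']&(c['depth']>0); p=P[m]
            if not len(p): continue
            zt=np.percentile(p[:,2],90); t=p[p[:,2]>zt-.008]
            rect=cv2.minAreaRect((t[:,:2]*1000).astype(np.float32))
            print(n,th,round(d['conf'],2),d['box'],'ztop',round(zt,4),'rect',np.round(rect[0],1),np.round(rect[1],1),round(rect[2],1))
E
```

```text
(100, 150) [0.7428 0.5658 0.0029]
(170, 270) [0.3395 0.2952 0.0182]
(300, 280) [ 0.3168 -0.1236  0.02  ]
(340, 200) [ 0.5808 -0.2549  0.0168]
(180, 180) [0.638  0.2779 0.0176]
top carton_a 0.96 [159.6, 222.8, 39.0, 32.1] ztop 0.0756 rect [438.4 267.2] [112.9  87.2] 88.3
top carton_a 0.7 [307.8, 227.1, 29.1, 36.1] ztop 0.0756 rect [ 425.6 -192.9] [ 85.9 110.9] 88.8
top carton_a 0.64 [254.0, 176.3, 37.5, 33.9] ztop 0.0751 rect [590.2 -31. ] [112.   87.3] 85.1
top carton_a 0.39 [237.3, 228.2, 16.7, 16.1] ztop 0.0813 rect [453.   52.4] [40.8 39.9] 46.6
top pot 0.65 [237.3, 226.9, 15.7, 17.4] ztop 0.0815 rect [451.4  52.2] [38.2 37.6] 47.5
top tray_in 0.29 [304.2, 173.3, 14.2, 21.5] ztop 0.1252 rect [ 626.  -154.4] [19.6 18.2] 48.9
top oil 0.67 [304.3, 173.2, 12.4, 20.2] ztop 0.1253 rect [ 626.3 -154.6] [19.6 18.9] 48.9
top oil 0.36 [145.6, 162.6, 215.4, 133.9] ztop 0.0209 rect [482.8  23. ] [679.  384.1] 85.7
top bin 0.76 [87.8, 204.7, 42.6, 54.8] ztop 0.0644 rect [454.5 505.4] [153.5 105.1] 10.2
top driver 0.6 [412.2, 233.5, 13.7, 63.0] ztop 0.0254 rect [ 368.8 -519. ] [ 27.5 186.1] 83.
[... 432 characters left out ...]
top 0.0782 rect [593.7 -30. ] [117.9  86.5] 85.5
side carton_a 0.64 [223.9, 174.7, 37.4, 32.9] ztop 0.0791 rect [588.4  72.2] [ 95.  112.3] 85.6
side pot 0.59 [193.1, 190.4, 21.7, 18.5] ztop 0.0841 rect [456.4  51.5] [41.  44.9] 39.8
side tray_in 0.66 [228.9, 154.1, 27.4, 22.5] ztop 0.0409 rect [610.7 177.1] [133.   93.6] 82.9
side oil 0.64 [262.0, 220.8, 19.5, 32.6] ztop 0.1264 rect [ 628.2 -153.5] [23.5 18. ] 75.0
side bin 0.92 [164.5, 100.0, 44.7, 36.1] ztop 0.0707 rect [455.2 504.3] [148.8 115.9] 10.6
side driver 0.94 [180.7, 368.1, 74.3, 13.9] ztop 0.0277 rect [ 348.3 -516.6] [ 25.4 137.4] 85.4
side slab 0.83 [153.9, 140.5, 140.8, 170.1] ztop 0.0241 rect [486.2  24.4] [686.9 385.2] 85.4
```

```bash
python3 - <<'E'
import cv2
i=cv2.imread('pics/top0.png'); cv2.imwrite('pics/top0z.png',cv2.resize(i[120:310,140:375],None,fx=3.3,fy=3.1,interpolation=cv2.INTER_CUBIC))
E
```

```text
(no output)
```

View pics/top0z.png

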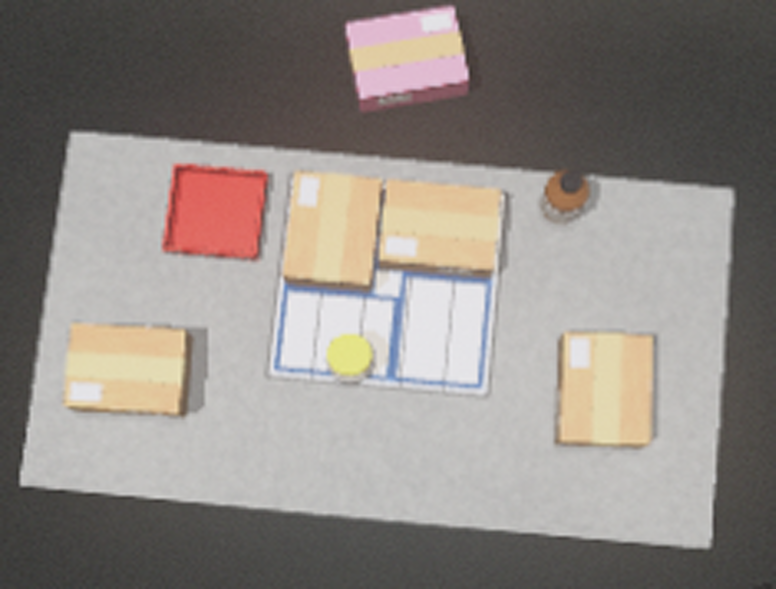

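```bash
python3 - <<'E'
from h import *
o=manip.get_obs(); M=R.from_quat(o['ee_rot']).as_matrix(); print(np.round(M,3), o['position'])
c=cams.camera('top'); T=pose_cam(c); P=cloud(c,T)
im=c['color'].astype(int); 
m=(im[...,2]>130)&(im[...,1]<70)&(im[...,0]<70); m[:, :185]=0; m[:,225:]=0
v,u=np.nonzero(m); px=np.c_[u,v]; print(len(px),P[m][:,2].min(),np.percentile(P[m][:,2],[20,50,95]))
w=at_z(c,T,px,0.030); print(cv2.minAreaRect((w[:,:2]*1000).astype(np.float32)))
mm=(P[...,2]>.034)&m; print(mm.sum(), cv2.minAreaRect((P[mm][:,:2]*1000).astype(np.float32)))
# board corners from cloud
b=(P[...,2]>.011)&(P[...,2]<.1)
n,l,s,_=cv2.connectedComponentsWithStats(b.astype(np.uint8)); k=l[270,170]; print(s[k])
q=P[l==k]; print(cv2.minAreaRect((q[:,:2]*1000).astype(np.float32)), np.median(q[:,2]))
E
```

```text
[[ 0.     0.378 -0.926]
 [-0.    -0.926 -0.378]
 [-1.     0.    -0.   ]] [ 0.23635475 -0.57859776  0.23133315]
30 0.01680246489729953 [0.0232708  0.03362905 0.04116233]
((640.1194458007812, 208.1124267578125), (50.17143630981445, 106.84886932373047), 35.8109130859375)
15 ((639.5693359375, 205.72320556640625), (47.97754669189453, 104.32866668701172), 33.20736312866211)
[  146   162   216   136 22324]
((482.9544677734375, 22.695159912109375), (680.87255859375, 385.5958557128906), 85.58773040771484) 0.01780271479014217
```

```bash
python3 -m handwheel '0 0 0 0.116 0 0 85; 0 0 0 0.116 0 0 85; 0 0 0 0.116 0 0 85; 0 0 0 0.116 0 0 85; 0 0 0 0 0 0 85'
cat >> h.py <<'E'
YAW=np.deg2rad(-4.41); S0=np.array([.5378,.0187,.018])
def Rs(): 
    c,s=np.cos(YAW),np.sin(YAW); return np.array([[c,-s,0],[s,c,0],[0,0,1]])
def s2w(p): return S0+Rs()@np.array(p,float)
def w2s(p): return (np.atleast_2d(p)-S0)@Rs()
def goto(w):  # tool-frame shift to world point
    o=manip.get_obs(); M=R.from_quat(o['ee_rot']).as_matrix()
    print('pos',np.round(o['position']*1000,1),'slab',np.round(w2s(o['position'])*1000,1),'F',np.round(o['ft_force'],1),'g',round(o['grip_width'],3),'t',round(o['clock'],2))
    z=M[:,2]@Rs(); print('tool z in slab',np.round(z,3),'x',np.round(M[:,0],3))
    print('shift mm',np.round(M.T@(np.array(w)-o['position'])*1000,1))
E
python3 - <<'E'
from h import *
goto([.452,.052,.2])
E
```

```text
clock: 1.5
position: [0.2364, -0.5786, 0.2314]
ee_rot: [0.707, -0.028, -0.707, -0.028]
ft_force: [-0.3, 0.9, -0.2]
grip_width: 0.991
pos [ 236.4 -578.6  231.4] slab [[-254.6 -618.7  213.4]] F [-0.3  0.9 -0.2] g 0.991 t 1.5
tool z in slab [-1.     0.001 -0.   ] x [ 0. -0. -1.]
shift mm [  31.3 -645.5 -165.8]
```

```bash
python3 -m handwheel '0 -46 -12 0 0 0 85; 0 -46 -12 0 0 0 85; 0 -46 -12 0 0 0 85; 0 -46 -12 0 0 0 85; 0 -46 -12 0 0 0 85; 0 -46 -12 0 0 0 85; 0 -46 -12 0 0 0 85; 0 -46 -12 0 0 0 85'
python3 -m handwheel '0 -46 -12 0 0 0 85; 0 -46 -12 0 0 0 85; 0 -46 -12 0 0 0 85; 0 -46 -12 0 0 0 85; 0 -46 -12 0 0 0 85; 0 -46 -12 0 0 0 85; 0 0 0 0 0 0 85; 0 0 0 0 0 0 85'
cat >> h.py <<'E'
def look(fn):
    o=manip.get_obs(); c=save('wrist',fn); T=pose_cam(c,o); return c,T
E
python3 - <<'E'
from h import *
goto([.452,.052,.2])
c,T=look('w1.png'); P=cloud(c,T)
np.savez('w1.npz',P=P,T=T)
d=cams.outline_of('wrist','pot')
for x in d[:2]: 
    m=x['region']; p=P[m]; zt=np.percentile(p[:,2],80); t=p[p[:,2]>zt-.01]; print(x['conf'],x['box'],zt,cv2.minEnclosingCircle((t[:,:2]*1000).astype(np.float32)))
im=c['color'].astype(int); m=(im[...,2]>150)&(im[...,1]>150)&(im[...,0]<90)
print(m.sum())
E
```

```text
clock: 2.3
position: [0.3604, -0.2172, 0.2316]
ee_rot: [0.707, -0.026, -0.706, -0.025]
ft_force: [1.4, -1.1, 0.7]
grip_width: 0.997
clock: 3.1
position: [0.4529, 0.0516, 0.2313]
ee_rot: [-0.707, 0.025, 0.707, 0.025]
ft_force: [-0.2, -1.0, 0.1]
grip_width: 0.995
pos [452.9  51.6 231.3] slab [[-87.2  26.3 213.3]] F [-0.2 -1.   0.1] g 0.995 t 3.1
tool z in slab [-1.    -0.006  0.   ] x [-0. -0. -1.]
shift mm [31.3 -0.3  0.9]
0.92 [234.2, 139.4, 45.1, 54.8] 0.08021035220285015 ((481.17120361328125, 50.183555603027344), 43.97010040283203)
0.72 [0.4, 0.0, 511.6, 287.9] 0.01859372886581342 ((423.4210510253906, 45.02336502075195), 343.862548828125)
1692
```

View pics/w1.png

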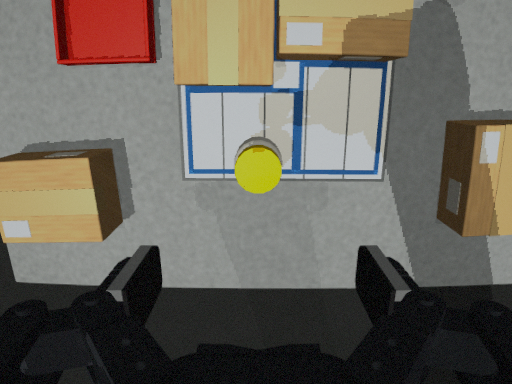

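```bash
cat >> h.py <<'E'
def cartons(c,T,P=None,z=(.066,.085)):
    """top faces from depth cloud"""
    P=cloud(c,T) if P is None else P
    m=((P[...,2]>z[0])&(P[...,2]<z[1])&(c['depth']>0)).astype(np.uint8)
    m[288:]=0
    n,l,s,_=cv2.connectedComponentsWithStats(m)
    out=[]
    for k in range(1,n):
        if s[k,4]<400: continue
        q=P[l==k]; r=cv2.minAreaRect((q[:,:2]*1000).astype(np.float32))
        out.append((s[k].tolist(),np.round(r[0],1),np.round(r[1],1),round(r[2],1),np.round(w2s([r[0][0]/1000,r[0][1]/1000,.018])[0]*1000,1)))
    return out
E
python3 - <<'E'
from h import *
import json
d=np.load('w1.npz'); P=d['P'];T=d['T']; c=cams.camera('wrist'); im=c['color'].astype(int)
y=(im[...,2]>150)&(im[...,1]>150)&(im[...,0]<90)&(abs(P[...,2]-.08)<.006)
v,u=np.nonzero(y); w=at_z(c,T,np.c_[u,v],.080); print('pot',cv2.minEnclosingCircle((w[:,:2]*1000).astype(np.float32)),w.mean(0),len(u))
b=(im[...,0]>100)&(im[...,2]<70)&(im[...,1]<110)
v,u=np.nonzero(b); w=at_z(c,T,np.c_[u,v],.018); r=cv2.minAreaRect((w[:,:2]*1000).astype(np.float32)); print('blue',r,len(u))
s=w2s(w)*1000; print('blue slab ext',np.percentile(s,[0.5,99.5],axis=0)[:,:2])
e=s[(s[:,0]<-90)]; print('near edge fit',np.polyfit(e[:,1],e[:,0],1), 'y ext',e[:,1].min(),e[:,1].max())
for x in cartons(c,T): print(x)
r_=(im[...,2]>80)&(im[...,1]<60)&(im[...,0]<60); q=P[r_]; q=q[q[:,2]<.03]; print('floor z',np.median(q[:,2]), q[:,:2].min(0),q[:,:2].max(0))
E
```

```text
pot ((457.9438171386719, 54.34306716918945), 21.148914337158203) [0.45819817 0.05364551 0.08      ] 1583
blue ((523.5045166015625, 21.784454345703125), (205.5224151611328, 169.2374725341797), 85.97000122070312) 2368
blue slab ext [[ -99.66136819 -100.61936373]
 [  22.52080381  104.22934988]]
near edge fit [-5.36754632e-03 -9.66753679e+01] y ext -100.87594036153445 104.2258294444774
([167, 0, 104, 86, 8609], array([568.6,  77.2]), array([86.5, 69.2]), 85.5, array([26.2, 60.7,  0. ]))
([275, 0, 136, 57, 7261], array([575.2, -27.2]), array([113.7,  45.6]), 86.1, array([ 40.8, -42.8,   0. ]))
([457, 122, 55, 114, 5358], array([ 430.2, -174.9]), array([ 58.4, 113.8]), 89.4, array([ -92.4, -201.3,    0. ]))
([232, 145, 48, 49, 1816], array([458.2,  54.2]), array([42.4, 42.2]), 2.3, array([-82.1,  29.3,   0. ]))
([0, 157, 104, 88, 8151], array([439.3, 268.6]), array([114.8,  86.6]), 88.4, array([-117.5,  241.6,    0. ]))
floor z 0.021649096347628682 [0.56287741 0.14473036] [0.63650113 0.25674616]
```

```bash
python3 -m handwheel '40 -2 -5 0 0 0 85; 45 0 0 0 0 0 85; 45 0 0 0 0 0 85; 40 0 0 0 0 0 85; 20 0 0 0 0 0 85; 0 0 0 0 0 0 85; 0 0 0 0 0 0 85' && python3 -m handwheel '0 0 0 0 0 0 40; 0 0 0 0 0 0 40; 0 0 0 0 0 0 40; 0 0 0 0 0 0 40; 0 0 0 0 0 0 40; 0 0 0 0 0 0 40' 30
python3 - <<'E'
from h import *
goto([.452,.052,.2])
c,T=look('w2.png')
E
```

```text
clock: 3.95
position: [0.4583, 0.0517, 0.042]
ee_rot: [0.707, -0.027, -0.707, -0.027]
ft_force: [0.5, 0.6, 0.2]
grip_width: 0.997
clock: 4.55
position: [0.4589, 0.0521, 0.0425]
ee_rot: [0.707, -0.027, -0.706, -0.027]
ft_force: [-2.5, -0.7, 9.7]
grip_width: 0.534
pos [458.9  52.1  42.5] slab [[-81.3  27.3  24.5]] F [-2.5 -0.7  9.7] g 0.534 t 4.55
tool z in slab [-1.    -0.    -0.002] x [ 0.002 -0.001 -1.   ]
shift mm [-157.5    0.8    6.5]
```

View pics/w2.png

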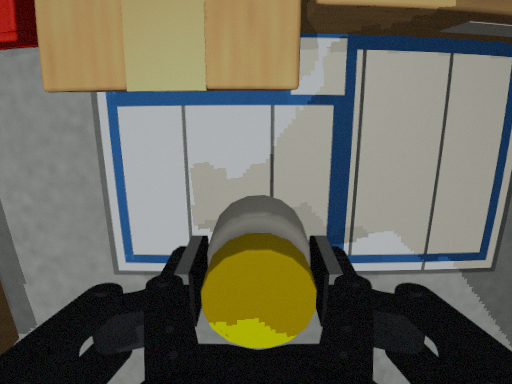

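```bash
python3 -m handwheel '-45 0 0 0 0 0 40; -45 0 0 0 0 0 40; -30 0 0 0 0 0 40; 0 0 0 0 0 0 40'
python3 - <<'E'
from h import *
for n in ['top','side']:
    c=cams.camera(n); T=pose_cam(c); P=cloud(c,T)
    hsv=cv2.cvtColor(c['color'],cv2.COLOR_BGR2HSV).astype(int)
    m=((hsv[...,0]<6)|(hsv[...,0]>174))&(hsv[...,1]>150)&(hsv[...,2]>60)&(P[...,2]<.055)
    n_,l,s,_=cv2.connectedComponentsWithStats(m.astype(np.uint8)); k=1+np.argmax(s[1:,4]); m=l==k; print(s[k])
    v,u=np.nonzero(m); w=at_z(c,T,np.c_[u,v],.038 if n=='top' else .03)
    r=cv2.minAreaRect((w[:,:2]*1000).astype(np.float32)); print(n,r, w2s([*(np.array(r[0])/1000),.018])*1000)
    q=P[m]; r=cv2.minAreaRect((q[:,:2]*1000).astype(np.float32)); print(' cloud',r)
o=manip.get_obs();print(o['position'],o['grip_width'])
E
```

```text
clock: 5.0
position: [0.4604, 0.0527, 0.1657]
ee_rot: [0.709, -0.027, -0.704, -0.027]
ft_force: [0.6, -0.2, -2.2]
grip_width: 0.532
[191 174  24  25  79]
top ((627.510498046875, 215.63995361328125), (51.77628707885742, 104.41978454589844), 46.05651092529297) [[ 74.30158358 203.25499616   0.        ]]
 cloud ((631.355712890625, 218.3653564453125), (50.757450103759766, 104.92662811279297), 46.116397857666016)
[229 157  27  18 378]
side ((612.886962890625, 204.22486877441406), (79.28897857666016, 88.38265228271484), 85.67340850830078) [[ 60.59908428 190.74925928   0.        ]]
 cloud ((611.5826416015625, 200.198486328125), (86.49299621582031, 91.33187103271484), 87.84764099121094)
[0.45820321 0.05211958 0.16165212] 0.5344638065820944
```

```bash
python3 - <<'E'
from h import *
c=cams.camera('top'); T=pose_cam(c); print(c['color'][180:196:5,196:216:5].tolist())
hsv=cv2.cvtColor(c['color'],cv2.COLOR_BGR2HSV).astype(int); i=c['color'].astype(int)
m=(i[...,2]-np.maximum(i[...,0],i[...,1])>60)
m[:,:180]=0;m[:,226:]=0;m[:165]=0;m[215:]=0
v,u=np.nonzero(m); print(len(u),u.min(),u.max(),v.min(),v.max())
w=at_z(c,T,np.c_[u,v],.038); r=cv2.minAreaRect((w[:,:2]*1000).astype(np.float32)); print(r)
print(at_z(c,T,[(205.8,188.1)],.038), at_z(c,T,[(205.8,188.1)],.03))
goto([.615,.2,.17])
E
```

```text
[[[93, 100, 222], [91, 96, 221], [93, 101, 223], [95, 104, 223]], [[93, 101, 223], [97, 101, 223], [95, 102, 223], [94, 102, 222]], [[96, 102, 223], [98, 106, 224], [93, 102, 222], [99, 105, 223]], [[96, 104, 223], [96, 104, 223], [97, 106, 223], [98, 105, 223]]]
777 189 220 173 202
((609.3981323242188, 191.88426208496094), (94.73902130126953, 94.1854476928711), 85.39057159423828)
[[0.60756892 0.18782074 0.038     ]] [[0.60930616 0.1887864  0.03      ]]
pos [457.6  52.1 160.7] slab [[-82.6  27.1 142.7]] F [ 0.1  0.4 -2. ] g 0.535 t 5.15
tool z in slab [-1.    -0.001  0.001] x [-0.001 -0.001 -1.   ]
shift mm [  -9.5 -159.5 -145.7]
```

```bash
python3 -m handwheel '0 -30 -28 0 0 0 40; 0 -30 -28 0 0 0 40; 0 -30 -28 0 0 0 40; 0 -30 -28 0 0 0 40; 0 -31 -30 0 0 0 40; 0 0 0 0 0 0 40'
python3 -m handwheel '40 0 0 0 0 0 40; 40 0 0 0 0 0 40; 20 0 0 0 0 0 40; 0 0 0 0 0 0 40; 0 0 0 0 0 0 40'
python3 - <<'E'
from h import *
goto([.611,.192,.046])
look('w3.png')
E
```

```text
clock: 5.75
position: [0.6116, 0.1964, 0.1575]
ee_rot: [-0.705, 0.025, 0.708, 0.026]
ft_force: [-1.2, -0.6, -1.8]
grip_width: 0.535
clock: 6.25
position: [0.6107, 0.192, 0.061]
ee_rot: [-0.706, 0.027, 0.707, 0.027]
ft_force: [-0.4, 1.0, -1.5]
grip_width: 0.537
pos [610.7 192.   61. ] slab [[ 59.3 178.4  43. ]] F [-0.4  1.  -1.5] g 0.537 t 6.25
tool z in slab [-1.    -0.001  0.001] x [-0.001 -0.    -1.   ]
shift mm [15.  -0.  -0.4]
```

View pics/w3.png

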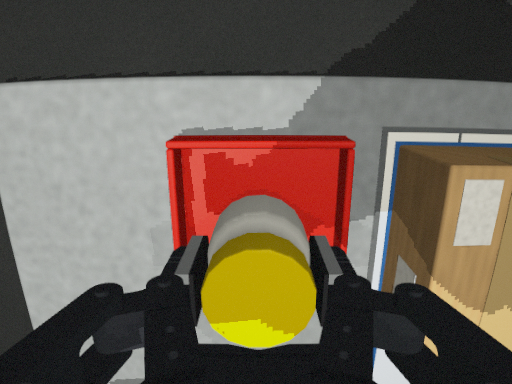

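```bash
python3 -m handwheel '8 0 0 0 0 0 40; 4 0 0 0 0 0 40; 2 0 0 0 0 0 40; 0 0 0 0 0 0 40; 0 0 0 0 0 0 40'
python3 - <<'E'
from h import *
goto([.611,.192,.046])
E
```

```text
clock: 6.8
position: [0.6112, 0.1921, 0.0475]
ee_rot: [0.707, -0.027, -0.706, -0.027]
ft_force: [-0.5, 1.0, -1.2]
grip_width: 0.537
pos [611.2 192.1  47.5] slab [[ 59.9 178.5  29.5]] F [-0.5  1.  -1.2] g 0.537 t 6.8
tool z in slab [-1.    -0.001 -0.   ] x [ 0.  0. -1.]
shift mm [1.5 0.1 0.2]
```

```bash
python3 -m handwheel '1 0 0 0 0 0 40; 0 0 0 0 0 0 40; 0 0 0 0 0 0 40'; python3 -m handwheel '0 0 0 0 0 0 56; 0 0 0 0 0 0 64; 0 0 0 0 0 0 68; 0 0 0 0 0 0 68; -40 0 0 0 0 0 68; -45 0 0 0 0 0 68; -45 0 0 0 0 0 68; 0 0 0 0 0 0 85'
python3 - <<'E'
from h import *
goto([.611,.192,.046])
look('w4.png')
E
```

```text
clock: 7.1
position: [0.6114, 0.1922, 0.0468]
ee_rot: [0.707, -0.027, -0.706, -0.027]
ft_force: [-1.6, -1.0, 3.6]
grip_width: 0.536
clock: 7.9
position: [0.6137, 0.1938, 0.1833]
ee_rot: [0.71, -0.026, -0.703, -0.028]
ft_force: [0.3, -0.1, 0.1]
grip_width: 0.936
pos [613.7 193.8 183.3] slab [[ 62.2 180.4 165.3]] F [ 0.3 -0.1  0.1] g 0.936 t 7.9
tool z in slab [-1.    -0.001 -0.009] x [ 0.009  0.003 -1.   ]
shift mm [137.3   2.5   3.8]
```

View pics/w4.png

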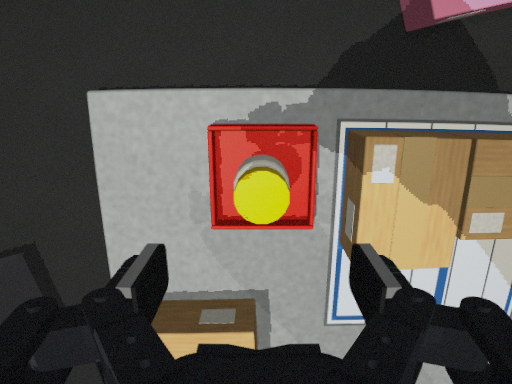

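```bash
python3 -m handwheel '0 0 0 0.13 0 0 85; 0 0 0 0.13 0 0 85; 0 0 0 0.13 0 0 85;0 0 0 0.13 0 0 85'; python3 - <<'E'
from h import *
print(manip.get_obs()['joint_pos'])
goto([.611,.192,.046])
E
```

```text
clock: 8.35
position: [0.6087, 0.1914, 0.1694]
ee_rot: [-0.68, 0.186, 0.687, 0.179]
ft_force: [-0.3, 0.2, -2.2]
grip_width: 0.994
[-0.04751755  0.44504907 -0.43956546  1.47203627  0.19260544  1.2810353
 -2.60017398]
pos [608.7 191.4 169.4] slab [[ 57.4 177.6 151.4]] F [-0.3  0.2 -2.2] g 0.994 t 8.35
tool z in slab [-0.902  0.431  0.007] x [-0.012 -0.006 -1.   ]
shift mm [123.3  -3.1  -2.6]
```

```bash
python3 -m handwheel '0 0 0 -0.144 0 0 85; 0 0 0 -0.144 0 0 85; 0 0 0 -0.144 0 0 85;0 0 0 -0.144 0 0 85;0 0 0 -0.144 0 0 85; 0 0 0 -0.144 0 0 85;0 0 0 -0.144 0 0 85;0 0 0 -0.144 0 0 85'; python3 -m handwheel '0 0 0 -0.144 0 0 85; 0 0 0 -0.144 0 0 85; 0 0 0 -0.144 0 0 85;0 0 0 -0.144 0 0 85;0 0 0 -0.144 0 0 85; 0 0 0 -0.144 0 0 85; 0 0 0 0 0 0 85; 0 0 0 0 0 0 85'; python3 - <<'E'
from h import *
print(manip.get_obs()['joint_pos'])
goto(s2w([-.1175,.241+.056+.09,.15]))
M=R.from_quat(manip.get_obs()['ee_rot']).as_matrix(); print(M)
E
```

```text
clock: 9.15
position: [0.6086, 0.1917, 0.1695]
ee_rot: [-0.667, -0.219, 0.676, -0.222]
ft_force: [0.1, 0.0, 0.3]
grip_width: 0.994
clock: 9.95
position: [0.6088, 0.1918, 0.17]
ee_rot: [-0.516, -0.48, 0.525, -0.478]
ft_force: [-0.1, 0.1, 1.0]
grip_width: 0.993
[ 0.18770809  0.52532154 -0.78431743  1.45737448  0.37452783  1.32622439
 -0.70646061]
pos [608.8 191.8 170. ] slab [[ 57.5 178.1 152. ]] F [-0.1  0.1  1. ] g 0.993 t 9.95
tool z in slab [-0.005 -1.     0.008] x [-0.011 -0.007 -1.   ]
shift mm [   2.2 -176.1 -208. ]
[[-0.0108889   0.99657061 -0.08202712]
 [-0.00722836 -0.08210829 -0.9965972 ]
 [-0.99991459 -0.01025892  0.00809764]]
```

```bash
python3 -m handwheel '0 -35 -30 0 0.008 0.010 70; 0 -35 -30 0 0 0 60; 0 -35 -30 0 0 0 50; 0 -35 -30 0 0 0 50; 0 -35 -31 0 0 0 50; 0 0 0 0 0 0 50; 0 0 0 0 0 0 50'; python3 - <<'E'
from h import *
goto(s2w([-.1175,.330,.02]))
c,T=look('w5.png'); P=cloud(c,T); np.savez('w5.npz',P=P,T=T)
for x in cartons(c,T): print(x)
im=c['color'].astype(int); b=(im[...,0]>100)&(im[...,2]<90)&(im[...,0]-im[...,2]>50)
v,u=np.nonzero(b); w=at_z(c,T,np.c_[u,v],.018); s=w2s(w)*1000; print(len(u),np.percentile(s,[.5,99.5],axis=0))
E
```

```text
clock: 10.65
position: [0.4456, 0.357, 0.171]
ee_rot: [0.519, 0.48, -0.519, 0.48]
ft_force: [1.4, -0.9, -0.1]
grip_width: 0.588
pos [445.6 357.  171. ] slab [[-118.   330.2  153. ]] F [ 1.4 -0.9 -0.1] g 0.588 t 10.65
tool z in slab [-0.001 -1.     0.   ] x [ 0.001 -0.    -1.   ]
shift mm [133.    0.3   0.2]
([148, 0, 234, 79, 1681], array([461.6, 482.5]), array([151.1,  53.5]), 9.7, array([-111.6,  456.5,    0. ]))
([203, 230, 109, 58, 5936], array([441.3, 299. ]), array([50. , 86.1]), 87.0, array([-117.7,  272. ,    0. ]))
14 [[1.75626372e+01 1.00681777e+02 1.73472348e-14]
 [4.92552370e+01 1.01267334e+02 1.73472348e-14]]
```

View pics/w5.png

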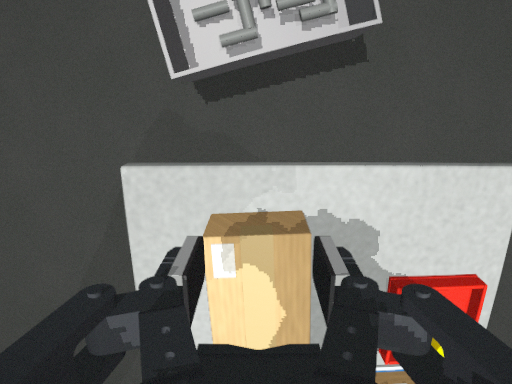

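```bash
python3 - <<'E'
from h import *
for f,n in (('w1','w1.npz'),('w5','w5.npz')):
    d=np.load(n);P=d['P']; s=(P.reshape(-1,3)-S0)@Rs()*1000; s=s.reshape(384,512,3)
    im=cv2.imread('pics/%s.png'%f).astype(int).sum(2)
    if f=='w5':
        e=[s[r,u,1] for u in range(150,480,10) for r in [next(r for r in range(120,210) if s[r,u,2]>-9)]]
        print('y edge (340)',np.round(e,1))
        e=[s[r,u,0] for r in range(175,270,8) for u in [next(u for u in range(100,180) if s[r,u,2]>-9)]]
        print('x edge(-248)',np.round(e,1))
    else:
        e=[s[r,u,0] for u in list(range(30,100,10))+list(range(180,340,10)) for r in [next(r for r in range(300,200,-1) if s[r,u,2]>-9)]]
        print('x edge(-248)',np.round(e,1))
E
```

```text
x edge(-248) [ -74.2  -74.4 -241.1 -243.7 -242.9  -74.4  -73.4 -243.3 -242.7 -242.1
 -241.3 -241.7 -241.  -241.9 -241.6 -241.  -243.2 -242.4 -243.1 -243.3
 -242.  -242.9 -243.3]
y edge (340) [339.6 339.6 339.5 339.3 339.5 339.5 339.7 340.1 339.8 339.6 339.5 339.6
 340.  339.7 339.7 339.7 339.7 339.8 339.8 339.9 339.8 340.1 340.2 402.4
 340.2 340.2 340.5 339.5 339.6 339.8 339.7 339.8 340.1]
x edge(-248) [-242.7 -243.1 -117.1 -242.6 -243.  -242.1 -242.4 -242.1 -242.7 -117.1
 -242.6 -242.7]
```

```bash
sed -i 's/^YAW=.*/YAW=np.deg2rad(-4.41); S0=np.array([.5378+.0041,.0187+.0007,.018])/' h.py
python3 -m handwheel '45 0 0 0 0 0 50; 45 0 0 0 0 0 50; 40 0 0 0 0 0 50; 13 0 0 0 0 0 50; 0 0 0 0 0 0 50'
python3 -m handwheel '0 0 10 0 0 0 50; 0 0 10 0 0 0 50; 0 0 10 0 0 0 50; 0 0 10 0 0 0 50; 0 0 10 0 0 0 50; 0 0 0 0 0 0 50'
python3 - <<'E'
from h import *
goto(s2w([-.1175,.330,.02]))
c,T=look('w6.png')
for x in cartons(c,T): print(x)
E
```

```text
clock: 11.2
position: [0.4466, 0.3547, 0.0266]
ee_rot: [-0.519, -0.479, 0.521, -0.48]
ft_force: [-1.2, -0.0, 0.1]
grip_width: 0.59
clock: 11.8
position: [0.4431, 0.3042, 0.0281]
ee_rot: [-0.52, -0.479, 0.52, -0.48]
ft_force: [0.3, -1.6, 0.4]
grip_width: 0.589
pos [443.1 304.2  28.1] slab [[-120.4  276.3   10.1]] F [ 0.3 -1.6  0.4] g 0.589 t 11.8
tool z in slab [-0.003 -1.     0.001] x [ 0.001 -0.002 -1.   ]
shift mm [-10.    2.8 -53.7]
([138, 271, 51, 17, 626], array([414.5, 318.8]), array([ 6.5, 15.4]), 60.6, array([-150.1,  288.7,    0. ]))
([329, 271, 50, 17, 633], array([475.6, 313.7]), array([15.,  6.]), 19.0, array([-88.7, 288.3,   0. ]))
```

View pics/w6.png

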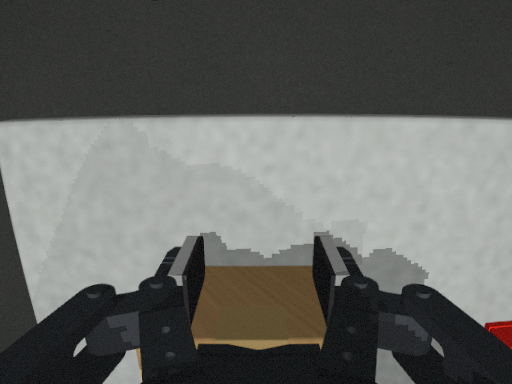

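```bash

python3 -m handwheel '0 0 14 0 0 0 50; 0 0 16 0 0 0 50; 0 0 16 0 0 0 50; 0 0 16 0 0 0 50; 0 0 16 0 0 0 50; 0 0 14 0 0 0 50; 0 0 10 0 0 0 50; 0 0 0 0 0 0 50'
python3 - <<'E'
from h import *
goto(s2w([-.1175,.330,.02]))
c=save('top','t1.png');T=pose_cam(c)
for x in cartons(c,T): print(x)
E
```

```text
clock: 12.65
position: [0.4349, 0.2035, 0.0279]
ee_rot: [0.519, 0.479, -0.519, 0.48]
ft_force: [0.3, -0.6, 1.4]
grip_width: 0.589
pos [434.9 203.5  27.9] slab [[-120.8  175.3    9.9]] F [ 0.3 -0.6  1.4] g 0.589 t 12.65
tool z in slab [-0.002 -1.     0.001] x [ 0.001 -0.001 -1.   ]
shift mm [ -10.2    3.  -154.7]
([226, 175, 30, 37, 854], array([586.2,  72.6]), array([ 86. , 113.2]), 85.2, array([40.1, 56.4,  0. ]))
([255, 178, 37, 30, 874], array([590.7, -31.1]), array([111.9,  87.6]), 85.5, array([ 52.6, -46.6,   0. ]))
([310, 227, 28, 37, 891], array([ 425.9, -192.6]), array([ 86. , 110.4]), 88.3, array([ -99.3, -220.3,    0. ]))
```

View pics/t1.png

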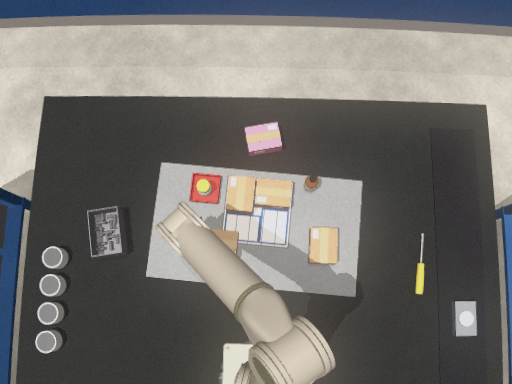

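```bash

python3 -m handwheel '0 0 13 0 0 0 50; 0 0 13 0 0 0 50; 0 0 13 0 0 0 50; 0 0 9 0 0 0 50; 0 0 6 0 0 0 50; 0 0 3 0 0 0 50; 0 0 0 0 0 0 50'
python3 -m handwheel '0 0 -20 0 0 0 50; -10 0 -40 0 0 0 50; -50 0 0 0 0 0 50; -50 0 0 0 0 0 50; -40 0 0 0 0 0 85; 0 0 20 0 0 0 85; 0 0 0 0 0 0 85'
python3 - <<'E'
from h import *
goto(s2w([-.1175,.330,.02]))
c,T=look('w7.png')
for x in cartons(c,T): print(x)
E
```

```text
clock: 13.4
position: [0.4304, 0.1476, 0.028]
ee_rot: [0.519, 0.48, -0.519, 0.48]
ft_force: [1.0, 0.8, 2.7]
grip_width: 0.589
clock: 14.1
position: [0.4338, 0.1856, 0.1785]
ee_rot: [0.52, 0.478, -0.52, 0.481]
ft_force: [0.3, -0.2, -1.3]
grip_width: 0.996
pos [433.8 185.6 178.5] slab [[-120.5  157.4  160.5]] F [ 0.3 -0.2 -1.3] g 0.996 t 14.1
tool z in slab [-0.003 -1.     0.002] x [ 0.002 -0.002 -1.   ]
shift mm [ 140.2    2.1 -172.8]
([452, 136, 60, 57, 2656], array([609.3, 193.4]), array([42.1, 43.5]), 85.4, array([ 53.9, 178.7,   0. ]))
([203, 244, 106, 44, 4387], array([427.3, 118.3]), array([38. , 86.2]), 85.4, array([-121.9,   89.8,    0. ]))
([386, 249, 124, 39, 3759], array([592.7,  99.5]), array([ 35.7, 113.7]), 84.4, array([44.5, 83.8,  0. ]))
```

View pics/w7.png

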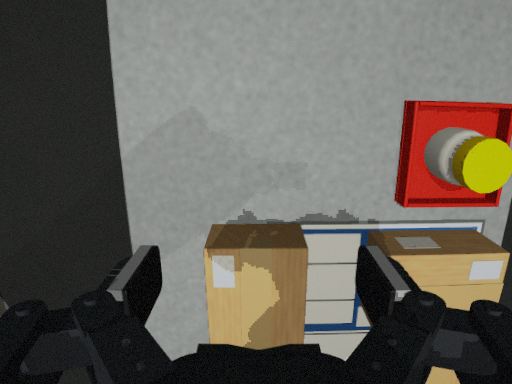

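```bash

python3 -m handwheel '0 -10 18 0.14 0 0 70; 0 0 0 0.14 0 0 70; 0 0 0 0.14 0 0 70; 0 0 0 0.14 0 0 70; 0 0 0 0.14 0 0 70;0 0 0 0.14 0 0 70;0 0 0 0.14 0 0 70;0 0 0 0.14 0 0 70'
python3 -m handwheel '0 0 0 0.14 0 0 70; 0 0 0 0.14 0 0 70; 0 0 0 0.17 0 0 70; 0 0 0 0 0 0 70'
python3 - <<'E'
from h import *
print(manip.get_obs()['joint_pos'])
goto(s2w([-.182,.053,.16]))
M=R.from_quat(manip.get_obs()['ee_rot']).as_matrix(); print(np.round(M,4))
E
```

```text
clock: 14.95
position: [0.4212, 0.1709, 0.177]
ee_rot: [-0.695, -0.129, 0.696, -0.129]
ft_force: [0.3, 0.6, 0.1]
grip_width: 0.819
clock: 15.35
position: [0.4213, 0.1709, 0.1771]
ee_rot: [-0.707, 0.021, 0.707, 0.021]
ft_force: [0.0, -0.1, -1.3]
grip_width: 0.825
[ 0.37877671  0.05303642 -0.87157412  1.92409771  0.0434858   1.18442973
 -2.13830739]
pos [421.3 170.9 177.1] slab [[-131.9  141.8  159.1]] F [ 0.  -0.1 -1.3] g 0.825 t 15.35
tool z in slab [-1.    -0.018  0.001] x [-0.001 -0.    -1.   ]
shift mm [-0.8 87.9 51.7]
[[-8.000e-04 -5.890e-02 -9.983e-01]
 [-1.000e-04 -9.983e-01  5.890e-02]
 [-1.000e+00  1.000e-04  8.000e-04]]
```

```bash

python3 -m handwheel '0 30 18 0.018 0 0 70; 0 30 18 0 0 0 70; 0 27 15 0 0 0 70; 0 0 0 0 0 0 70; 0 0 0 0 0 0 70'
python3 - <<'E'
from h import *
print(manip.get_obs()['joint_pos'])
goto(s2w([-.182,.053,.01]))
c,T=look('w8.png')
for x in cartons(c,T): print(x)
E
```

```text
clock: 15.85
position: [0.365, 0.0872, 0.1778]
ee_rot: [0.707, -0.026, -0.706, -0.025]
ft_force: [1.0, 0.6, 0.9]
grip_width: 0.823
[ 0.49303828 -0.19875956 -0.75007377  2.09745699 -0.14449457  1.19298773
 -1.83687063]
pos [365.   87.2 177.8] slab [[-181.6   54.   159.8]] F [1.  0.6 0.9] g 0.823 t 15.85
tool z in slab [-1.    -0.005 -0.001] x [ 0.001 -0.    -1.   ]
shift mm [149.8   0.9   0.6]
([183, 48, 160, 121, 18524], array([424.8,  80.6]), array([113.5,  85.8]), 85.8, array([-121.4,   52. ,    0. ]))
```

View pics/w8.png

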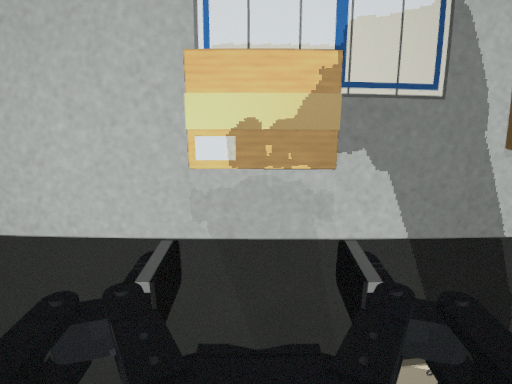

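```bash

python3 -m handwheel '40 0 0 0.004 0 0 70; 40 0 0 0 0 0 70; 40 0 0 0 0 0 70; 30 0 0 0 0 0 70; 0 0 0 0 0 0 70; 0 0 0 0 0 0 70'
python3 - <<'E'
from h import *
print(manip.get_obs()['joint_pos'])
goto(s2w([-.112,.053,.01]))
E
```

```text
clock: 16.5
position: [0.3653, 0.0886, 0.0283]
ee_rot: [-0.706, 0.026, 0.707, 0.028]
ft_force: [-0.0, 0.2, 0.3]
grip_width: 0.818
[ 0.46723049  0.0959073  -0.83014245  2.25171602  0.09359937  0.82693605
 -2.07134715]
pos [365.3  88.6  28.3] slab [[-181.4   55.4   10.3]] F [-0.   0.2  0.3] g 0.818 t 16.5
tool z in slab [-1.    -0.     0.001] x [-0.     0.002 -1.   ]
shift mm [  0.3   2.4 -69.4]
```

```bash

python3 -m handwheel '0 3 -10 0 0 0 70; 0 0 -12 0 0 0 70; 0 0 -12 0 0 0 70; 0 0 -12 0 0 0 70; 0 0 -10 0 0 0 70; 0 0 -7 0 0 0 70; 0 0 -4 0 0 0 70; 0 0 0 0 0 0 70'
python3 - <<'E'
from h import *
goto(s2w([-.112,.053,.01]))
c,T=look('w9.png')
for x in cartons(c,T): print(x)
E
```

```text
clock: 17.3
position: [0.4325, 0.0791, 0.028]
ee_rot: [0.707, -0.028, -0.706, -0.028]
ft_force: [-0.6, -0.4, -0.0]
grip_width: 0.822
pos [432.5  79.1  28. ] slab [[-113.7   51.1   10. ]] F [-0.6 -0.4 -0. ] g 0.822 t 17.3
tool z in slab [-1.     0.002 -0.002] x [ 0.002  0.001 -1.   ]
shift mm [-0.  -1.9 -1.7]
([67, 0, 399, 288, 103767], array([484.1,  73.5]), array([114.1,  92.6]), 85.6, array([-61.8,  49.5,   0. ]))
```

View pics/w9.png

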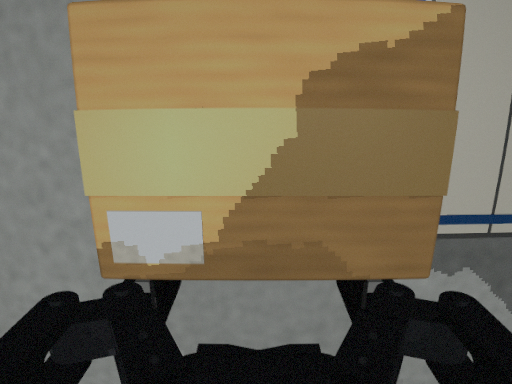

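```bash

python3 -m handwheel '0 0 15 0 0 0 70; -45 0 0 0 0 0 70; -45 0 0 0 0 0 70; -45 20 -15 0 0 0 70; -45 30 -20 0 0 0 70; 0 0 -10 0 0 0 70; 0 0 0 0 0 0 70; 0 0 0 0 0 0 70'
cat >> h.py <<'E'
def outl(c,T,lo=-115,hi=15):
    im=c['color'].astype(int); P=cloud(c,T)
    b=(im[...,0]-im[...,2]>40)&(im[...,0]>60)&(abs(P[...,2]-.018)<.006); b[290:]=0
    v,u=np.nonzero(b); s=w2s(at_z(c,T,np.c_[u,v],.018))*1000
    e=s[(s[:,0]<-92)&(s[:,0]>-112)&(s[:,1]>-98)&(s[:,1]<98)]
    print('near line: inner/outer',np.percentile(e[:,0],[2,98]),len(e)) if len(e) else None
    for nm,a,lo_,hi_ in (('left',1,90,112),('right',1,-112,-90)):
        q=s[(s[:,1]>lo_)&(s[:,1]<hi_)&(s[:,0]>-90)&(s[:,0]<10)]
        if len(q)>5: print(nm,'line y',np.percentile(q[:,1],[2,98]),len(q))
    return s
E
python3 - <<'E'
from h import *
goto(s2w([-.112,.053,.01]))
c,T=look('w10.png')
for x in cartons(c,T): print(x)
outl(c,T)
E
```

```text
clock: 18.15
position: [0.4539, 0.0323, 0.1996]
ee_rot: [-0.706, 0.027, 0.707, 0.028]
ft_force: [-0.1, -0.3, 0.4]
grip_width: 0.819
pos [453.9  32.3 199.6] slab [[-88.7   6.1 181.6]] F [-0.1 -0.3  0.4] g 0.819 t 18.15
tool z in slab [-1.     0.001  0.001] x [-0.001  0.001 -1.   ]
shift mm [171.7 -46.8  23.2]
([3, 0, 62, 34, 1622], array([600.6, 193.5]), array([43.5, 24.4]), 84.5, array([ 45.1, 178.1,   0. ]))
([134, 0, 116, 88, 9859], array([566.3,  74.6]), array([86.3, 64.1]), 85.0, array([20.1, 56.9,  0. ]))
([255, 0, 151, 55, 7877], array([571.5, -29.7]), array([112.5,  39.6]), 86.0, array([ 33.3, -46.7,   0. ]))
([134, 92, 143, 106, 14534], array([487.3,  73.2]), array([113.3,  86.2]), 85.5, array([-58.6,  49.5,   0. ]))
([457, 127, 55, 125, 5603], array([ 429.2, -173.6]), array([ 50.9, 113. ]), 88.8, array([ -97.6, -201.1,    0. ]))
near line: inner/outer [-103.67934803  -93.43885757] 490
left line y [ 90.409999   101.16712075] 37
right line y [-104.1248226   -95.03336188] 479
```

View pics/w10.png

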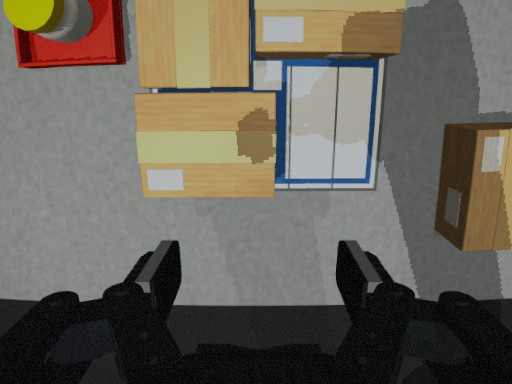

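```bash
python3 - <<'E'
from h import *
im=cv2.imread('pics/w10.png')
cv2.imwrite('pics/w10z.png',cv2.resize(im[0:215,100:300],None,fx=2.75,fy=2.75,interpolation=cv2.INTER_CUBIC))
c,T=look('w11.png'); P=cloud(c,T); s=((P.reshape(-1,3)-S0)@Rs()*1000).reshape(384,512,3)
top=(P[...,2]>.066)&(P[...,2]<.078)
for r in (5,25,45,65,80,100,120,140,160,180,190):
    cols=np.nonzero(top[r,125:300])[0]+125
    print(r,cols.min(),np.round(s[r,cols.min()],1),cols[cols<290].max(), np.round(at_z(c,T,[(cols.min(),r)],.073).tolist(),4), np.round(w2s(at_z(c,T,[(cols.min()-.5,r)],.073))*1000,1))
E
```

```text
5 134 [ 48.8 100.2  53.2] 289 [[0.5978 0.1149 0.073 ]] [[48.4 99.9 55. ]]
25 137 [34.2 98.4 54.1] 289 [[0.5834 0.1146 0.073 ]] [[34.1 98.5 55. ]]
45 138 [19.5 98.1 55.5] 289 [[0.569  0.1159 0.073 ]] [[19.6 98.7 55. ]]
65 139 [ 5.  99.1 53.5] 249 [[0.5543 0.1173 0.073 ]] [[ 4.9 99.  55. ]]
80 139 [-6.3 99.4 55.1] 249 [[0.5432 0.119  0.073 ]] [[-6.3 99.8 55. ]]
100 134 [-21.5 105.   54.1] 276 [[0.5286 0.1254 0.073 ]] [[-21.4 105.1  55. ]]
120 136 [-37.1 104.8  53.9] 275 [[0.513  0.1264 0.073 ]] [[-37.  104.8  55. ]]
140 137 [-53. 105.  55.] 276 [[0.4971 0.1282 0.073 ]] [[-53.  105.5  55. ]]
160 138 [-69.4 105.6  55.3] 275 [[0.4808 0.1302 0.073 ]] [[-69.5 106.2  55. ]]
180 141 [-86.5 104.9  54.8] 274 [[0.4638 0.1306 0.073 ]] [[-86.5 105.3  55. ]]
190 142 [-95.2 104.9  54.9] 274 [[0.4551 0.1313 0.073 ]] [[-95.1 105.3  55. ]]
```

View pics/w10z.png

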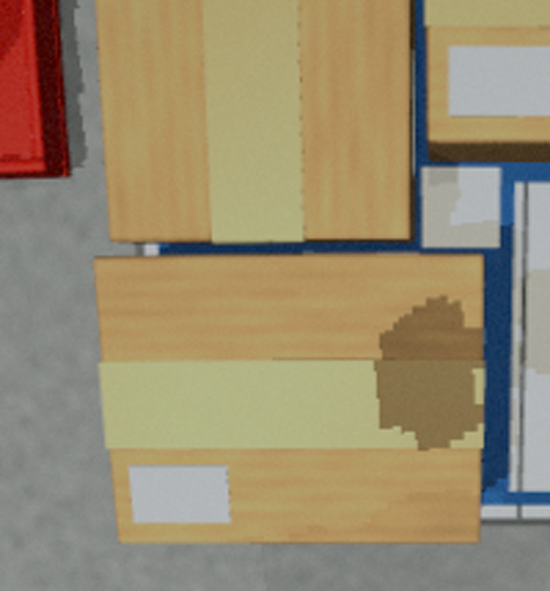

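```bash

python3 -m handwheel '0 -40 0 -0.143 0 0 50; 0 0 0 -0.143 0 0 50; 0 0 0 -0.143 0 0 50; 0 0 0 -0.143 0 0 50; 0 0 0 -0.143 0 0 50;0 0 0 -0.143 0 0 50;0 0 0 -0.143 0 0 50;0 0 0 -0.143 0 0 50'
python3 -m handwheel '0 0 0 -0.143 0 0 50; 0 0 0 -0.143 0 0 50; 0 0 0 -0.141 0 0 50; 0 0 0 0 0 0 50; 0 0 0 0 0 0 50'
python3 - <<'E'
from h import *
goto(s2w([-.058,.126,.01]))
M=R.from_quat(manip.get_obs()['ee_rot']).as_matrix(); print(np.round(M,4)[2])
E
```

```text
clock: 19.05
position: [0.457, 0.0721, 0.1998]
ee_rot: [-0.608, -0.361, 0.608, -0.361]
ft_force: [-0.7, -0.1, 0.5]
grip_width: 0.587
clock: 19.55
position: [0.4574, 0.0718, 0.2002]
ee_rot: [0.52, 0.479, -0.52, 0.479]
ft_force: [0.7, -0.0, 0.5]
grip_width: 0.587
pos [457.4  71.8 200.2] slab [[-88.2  45.7 182.2]] F [ 0.7 -0.   0.5] g 0.587 t 19.55
tool z in slab [-0.005 -1.    -0.   ] x [ 0.  0. -1.]
shift mm [172.2  29.8 -80.4]
[-1.e+00  2.e-04 -1.e-04]
```

```bash

python3 -m handwheel '0 15 -42 -0.005 0 0 50; 20 15 -39 0 0 0 50; 45 0 0 0 0 0 50; 45 0 0 0 0 0 50; 45 0 0 0 0 0 50; 17 0 0 0 0 0 50; 0 0 0 0 0 0 50'
python3 - <<'E'
from h import *
goto(s2w([-.058,.1095,.01]))
E
```

```text
clock: 20.25
position: [0.4927, 0.1498, 0.0271]
ee_rot: [-0.518, -0.482, 0.519, -0.48]
ft_force: [0.6, -0.9, -0.0]
grip_width: 0.586
pos [492.7 149.8  27.1] slab [[-59.1 126.2   9.1]] F [ 0.6 -0.9 -0. ] g 0.586 t 20.25
tool z in slab [ 0.002 -1.     0.   ] x [-0.003 -0.    -1.   ]
shift mm [-0.9  1.  16.7]
```

```bash

python3 -m handwheel '0 0 5 0 0 0 50; 0 0 5 0 0 0 50; 0 0 4 0 0 0 50; 0 0 2.5 0 0 0 50; 0 0 0 0 0 0 50; 0 0 0 0 0 0 50'
python3 -m handwheel '0 0 -12 0 0 0 50; -45 0 0 0 0 0 50; -45 0 0 0 0 0 50; -45 0 0 0 0 0 85; -35 0 0 0 0 0 85; 0 0 -40 0 0 0 85; 0 0 0 0 0 0 85; 0 0 0 0 0 0 85'
cat >> h.py <<'E'
def faces(c,T,lo,hi,axis,side,rng):
    """boundary of box tops along slab axis: bin over other axis"""
    P=cloud(c,T); s=((P.reshape(-1,3)-S0)@Rs()*1000); m=(c['depth'].ravel()>0); 
    keep=np.zeros((384,512),bool); keep[:290]=1; s=s[m&keep.ravel()]
    s=s[(s[:,2]>48)&(s[:,2]<62)]; o=1-axis
    out=[]
    for a in np.arange(lo,hi,6):
        q=s[(s[:,o]>=a)&(s[:,o]<a+6)&(s[:,axis]>rng[0])&(s[:,axis]<rng[1])]
        if len(q)>3: out.append((round(a+3,1),round(q[:,axis].max() if side>0 else q[:,axis].min(),1)))
    return out
E
python3 - <<'E'
from h import *
goto(s2w([-.058,.1095,.01]))
c,T=look('w12.png')
for x in cartons(c,T): print(x)
print(faces(c,T,-115,110,1,1,(-20,120)))
outl(c,T)
E
```

```text
clock: 20.85
position: [0.4932, 0.1331, 0.029]
ee_rot: [0.518, 0.481, -0.518, 0.482]
ft_force: [-0.1, 1.4, 0.2]
grip_width: 0.586
clock: 21.65
position: [0.4962, 0.1868, 0.1986]
ee_rot: [0.518, 0.482, -0.517, 0.482]
ft_force: [0.8, 0.1, -0.5]
grip_width: 0.996
pos [496.2 186.8 198.6] slab [[-58.4 163.4 180.6]] F [ 0.8  0.1 -0.5] g 0.996 t 21.65
tool z in slab [ 0.006 -1.    -0.   ] x [ 0.  0. -1.]
shift mm [1.706e+02 1.000e-01 5.400e+01]
([368, 141, 58, 54, 2367], array([609.9, 193. ]), array([42.8, 42.7]), 19.8, array([ 54.4, 178.3,   0. ]))
([306, 249, 53, 39, 1857], array([558.5, 100.7]), array([37.1, 46.8]), 87.0, array([10.3, 82.3,  0. ]))
([381, 249, 51, 39, 1001], array([625.3,  95.2]), array([37.3, 46.2]), 85.2, array([77.3, 82. ,  0. ]))
([209, 251, 97, 37, 3438], array([489.8, 105.6]), array([34.8, 86.2]), 85.7, array([-58.5,  81.9,   0. ]))
[(np.int64(-100), np.float64(98.2)), (np.int64(-94), np.float64(98.6)), (np.int64(-88), np.float64(98.3)), (np.int64(-82), np.float64(98.7)), (np.int64(-76), np.float64(98.8)), (np.int64(-70), np.float64(99.1)), (np.int64(-64), np.float
[... 246 characters left out ...]
4(99.0)), (np.int64(-16), np.float64(98.9)), (np.int64(-10), np.float64(100.3)), (np.int64(-4), np.float64(100.4)), (np.int64(2), np.float64(100.3)), (np.int64(8), np.float64(100.9)), (np.int64(14), np.float64(101.0)), (np.int64(20), np.float64(101.1)), (np.int64(26), np.float64(100.8)), (np.int64(32), np.float64(100.7)), (np.int64(56), np.float64(100.4)), (np.int64(62), np.float64(100.7)), (np.int64(68), np.float64(99.9)), (np.int64(74), np.float64(99.9)), (np.int64(80), np.float64(100.4)), (np.int64(86), np.float64(100.4)), (np.int64(92), np.float64(100.6)), (np.int64(98), np.float64(100.4))]
near line: inner/outer [-103.19283959 -102.10533665] 6
left line y [ 94.1109811  100.90815935] 283
```

View pics/w12.png

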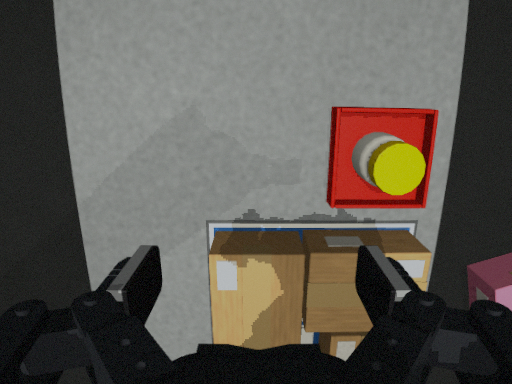

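```bash
python3 - <<'E'
from h import *
im=cv2.imread('pics/w12.png')
cv2.imwrite('pics/w12z.png',cv2.resize(im[210:300,195:435],None,fx=3.3,fy=5,interpolation=cv2.INTER_CUBIC))
E
```

```text
(no output)
```

View pics/w12z.png

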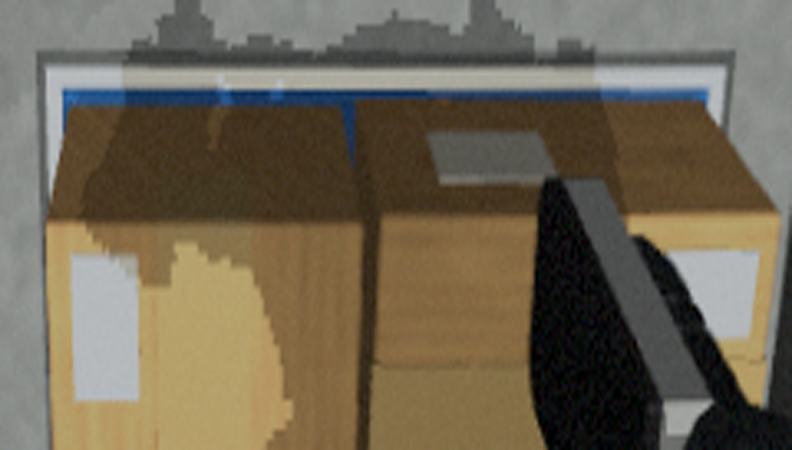

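```bash

python3 -m handwheel '0 -4 45 0.005 0 0 75; 0 -4 45 0 0 0 75; 0 -4 45 0 0 0 75; 0 -4 45 0 0 0 75; 0 -4 45 0 0 0 75;0 -4 45 0 0 0 75;0 -4 45 0 0 0 75;0 -4 45 0 0 0 75'
python3 -m handwheel '0 -4 45 0 0 0 75; 0 -1 44 0 0 0 75; 0 0 0 0 0 0 75; 0 0 0 0 0 0 75'
python3 - <<'E'
from h import *
print(manip.get_obs()['joint_pos'])
goto(s2w([-.0945,-.285,.01]))
c,T=look('w13.png')
for x in cartons(c,T): print(x)
E
```

```text
clock: 22.5
position: [0.4355, -0.1734, 0.1985]
ee_rot: [0.52, 0.479, -0.52, 0.48]
ft_force: [1.0, -0.1, -0.4]
grip_width: 0.878
clock: 22.9
position: [0.4239, -0.2602, 0.198]
ee_rot: [0.52, 0.479, -0.52, 0.479]
ft_force: [-0.4, -0.3, 0.8]
grip_width: 0.879
[ 1.0173779   0.1163814  -0.59075612  1.80981995  0.06724052  1.23615114
  0.32580739]
pos [ 423.9 -260.2  198. ] slab [[ -96.2 -287.9  180. ]] F [-0.4 -0.3  0.8] g 0.879 t 22.9
tool z in slab [-0.005 -1.    -0.001] x [ 0.     0.001 -1.   ]
shift mm [170.    1.7  -2.7]
([477, 3, 35, 61, 938], array([ 619.3, -155.6]), array([23. , 44.7]), 7.6, array([  90.6, -168.5,    0. ]))
([180, 38, 149, 119, 16170], array([ 428.4, -192.6]), array([ 86.4, 113.1]), 88.2, array([ -96.9, -220.1,    0. ]))
```

View pics/w13.png

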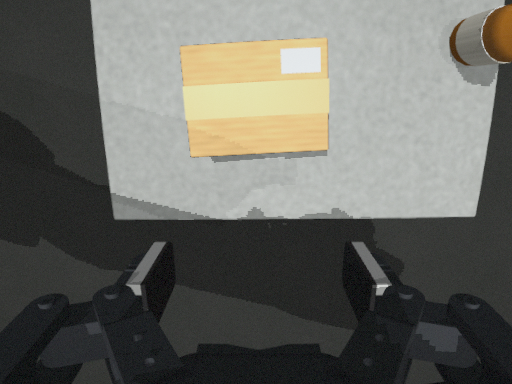

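```bash

python3 -m handwheel '45 0 0 -0.005 0 0 75; 45 0 0 0 0 0 75; 45 0 0 0 0 0 75; 35 0 0 0 0 0 75; 0 0 0 0 0 0 75'
python3 -m handwheel '0 0 -10 0 0 0 75; 0 0 -10 0 0 0 75; 0 0 -10 0 0 0 75; 0 0 -12 0 0 0 75; 0 0 -14 0 0 0 75; 0 0 -14 0 0 0 75; 0 0 -10 0 0 0 75; 0 0 0 0 0 0 75'
python3 - <<'E'
from h import *
goto(s2w([-.0965,-.112,.01]))
c,T=look('w14.png')
for x in cartons(c,T): print(x)
E
```

```text
clock: 23.45
position: [0.4223, -0.2563, 0.0248]
ee_rot: [-0.517, -0.484, 0.518, -0.479]
ft_force: [-1.3, 0.2, -0.3]
grip_width: 0.875
clock: 24.25
position: [0.4309, -0.1774, 0.0286]
ee_rot: [0.518, 0.482, -0.517, 0.482]
ft_force: [0.2, 0.1, -0.2]
grip_width: 0.877
pos [ 430.9 -177.4   28.6] slab [[ -95.5 -204.7   10.6]] F [ 0.2  0.1 -0.2] g 0.877 t 24.25
tool z in slab [ 0.006 -1.    -0.001] x [ 0.001  0.001 -1.   ]
shift mm [  0.7  -0.4 -92.7]
([55, 0, 398, 288, 102493], array([ 434.1, -125.6]), array([ 93.5, 114.2]), 85.9, array([ -96.4, -152.8,    0. ]))
```

View pics/w14.png

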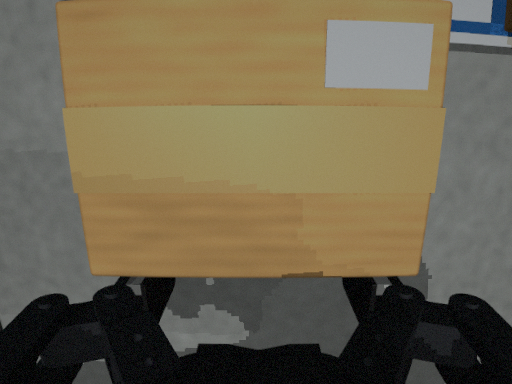

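```bash

python3 -m handwheel '0 0 -13 0.004 0 0 75; 0 0 -15 0 0 0 75; 0 0 -15 0 0 0 75; 0 0 -14 0 0 0 75; 0 0 -13 0 0 0 75; 0 0 -10 0 0 0 75; 0 0 -5 0 0 0 75; 0 0 -2 0 0 0 75'
python3 -m handwheel '0 0 0 0 0 0 75; 0 0 20 0 0 0 75; -45 0 10 0 0 0 75; -45 0 0 0 0 0 75; -45 0 0 0 0 0 75; -35 0 0 0 0 0 75; 0 0 0 0 0 0 75; 0 0 0 0 0 0 75'
python3 - <<'E'
from h import *
print(manip.get_obs()['joint_pos'])
goto(s2w([-.0965,-.112,.01]))
c,T=look('w15.png')
for x in cartons(c,T): print(x)
outl(c,T)
E
```

```text
clock: 25.1
position: [0.4373, -0.0925, 0.0285]
ee_rot: [0.519, 0.48, -0.519, 0.48]
ft_force: [-0.2, -2.3, -1.0]
grip_width: 0.877
clock: 25.9
position: [0.4352, -0.1231, 0.199]
ee_rot: [0.52, 0.479, -0.519, 0.481]
ft_force: [0.5, 0.7, -0.9]
grip_width: 0.878
[ 0.87095138  0.00535631 -0.68757101  1.90921212  0.0037651   1.22581797
  0.10373328]
pos [ 435.2 -123.1  199. ] slab [[ -95.4 -150.3  181. ]] F [ 0.5  0.7 -0.9] g 0.878 t 25.9
tool z in slab [-0.001 -1.     0.   ] x [ 0.002 -0.001 -1.   ]
shift mm [171.   -1.6 -38.4]
([249, 0, 115, 8, 777], array([482.6,  11.6]), array([ 4.2, 84.9]), 86.4, array([-58.5, -12.4,   0. ]))
([391, 0, 116, 127, 13163], array([594.4, -37.6]), array([99.6, 87.7]), 86.3, array([ 56.7, -52.8,   0. ]))
([181, 16, 151, 115, 16698], array([441.4, -37.4]), array([ 85.5, 113.4]), 85.6, array([-95.8, -64.3,   0. ]))
([454, 174, 45, 50, 756], array([ 620.8, -147.9]), array([44.5, 24. ]), 58.0, array([  91.6, -160.7,    0. ]))
near line: inner/outer [-103.01598106 -102.11238255] 20
right line y [-104.00936547  -92.40861994] 223
```

View pics/w15.png

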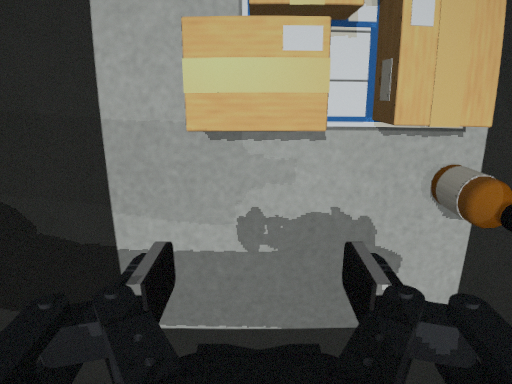

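```bash

python3 -m handwheel '0 0 0 0.143 0 0 50; 0 0 0 0.143 0 0 50; 0 0 0 0.143 0 0 50; 0 0 0 0.143 0 0 50; 0 0 0 0.143 0 0 50;0 0 0 0.143 0 0 50;0 0 0 0.143 0 0 50;0 0 0 0.143 0 0 50'
python3 -m handwheel '0 0 0 0.143 0 0 50; 0 0 0 0.143 0 0 50; 0 0 0 0.141 0 0 50; 0 -29 26 0 0 0 50; 0 -29 26 0 0 0 50; 0 -28 26 0 0 0 50; 0 0 0 0 0 0 50; 0 0 0 0 0 0 50'
python3 - <<'E'
from h import *
print(manip.get_obs()['joint_pos'])
goto(s2w([-.170,-.064,.01]))
c,T=look('w16.png')
for x in cartons(c,T): print(x)
E
```

```text
clock: 26.75
position: [0.4341, -0.1226, 0.1969]
ee_rot: [-0.696, -0.121, 0.697, -0.12]
ft_force: [-0.0, 0.5, 0.3]
grip_width: 0.585
clock: 27.55
position: [0.3633, -0.0311, 0.1978]
ee_rot: [0.707, -0.028, -0.707, -0.027]
ft_force: [-0.1, -0.6, 0.1]
grip_width: 0.587
[ 0.81561849 -0.25329229 -0.72742191  2.08951197 -0.17609769  1.24771782
 -1.48757324]
pos [363.3 -31.1 197.8] slab [[-174.2  -64.1  179.8]] F [-0.1 -0.6  0.1] g 0.587 t 27.55
tool z in slab [-1.  0. -0.] x [ 0.    -0.001 -1.   ]
shift mm [169.8  -0.2  -4.2]
([46, 0, 150, 96, 13492], array([480. ,  66.7]), array([113.7,  72.3]), 85.6, array([-65.4,  42.4,   0. ]))
([202, 6, 117, 152, 16638], array([441.4, -37.7]), array([ 86.7, 112.9]), 85.7, array([-95.8, -64.7,   0. ]))
```

```bash

python3 -m handwheel '45 0 0 0 0 0 50; 45 0 0 0 0 0 50; 45 0 0 0 0 0 50; 35 0 0 0 0 0 50; 0 0 0 0 0 0 50; 0 0 0 0 0 0 50'
python3 -m handwheel '0 0 -8 0 0 0 50; 0 0 -10 0 0 0 50; 0 0 -11 0 0 0 50; 0 0 -11 0 0 0 50; 0 0 -9 0 0 0 50; 0 0 -5 0 0 0 50; 0 0 -4 0 0 0 50; 0 0 0 0 0 0 50'
python3 - <<'E'
from h import *
goto(s2w([-.1145,-.064,.01]))
E
```

```text
clock: 28.2
position: [0.3641, -0.0308, 0.0287]
ee_rot: [-0.706, 0.027, 0.707, 0.029]
ft_force: [-0.1, 0.1, -0.1]
grip_width: 0.583
clock: 29.0
position: [0.4226, -0.0353, 0.0287]
ee_rot: [0.707, -0.027, -0.706, -0.028]
ft_force: [0.0, -0.1, -0.4]
grip_width: 0.583
pos [422.6 -35.3  28.7] slab [[-114.7  -63.7   10.7]] F [ 0.  -0.1 -0.4] g 0.583 t 29.0
tool z in slab [-1.     0.001 -0.002] x [ 0.002  0.001 -1.   ]
shift mm [ 0.7  0.3 -0.2]
```

```bash

python3 -m handwheel '0 0 15 0 0 0 50; -45 0 0 0 0 0 50; -45 0 0 0 0 0 50; -45 -20 -15 0 0 0 85; -38 -20 -20 0 0 0 85; 0 -10 -15 0 0 0 85; 0 0 0 0 0 0 85; 0 0 0 0 0 0 85'
python3 - <<'E'
from h import *
goto(s2w([-.112,.053,.01]))
c,T=look('w17.png')
for x in cartons(c,T): print(x)
outl(c,T)
im=c['color']; cv2.imwrite('pics/w17z.png',cv2.resize(im[0:230,100:420],None,fx=2.5,fy=2.5,interpolation=cv2.INTER_CUBIC))
E
```

```text
clock: 29.8
position: [0.4598, 0.0112, 0.2001]
ee_rot: [0.707, -0.027, -0.706, -0.028]
ft_force: [0.7, 0.6, -0.9]
grip_width: 0.994
pos [459.8  11.2 200.1] slab [[-81.2 -14.5 182.1]] F [ 0.7  0.6 -0.9] g 0.994 t 29.8
tool z in slab [-1.     0.    -0.001] x [ 0.001  0.    -1.   ]
shift mm [172.1 -67.4  31. ]
([0, 0, 42, 45, 1655], array([604.6, 185.8]), array([28.3, 35.6]), 78.5, array([ 49.8, 170.7,   0. ]))
([108, 0, 116, 99, 10868], array([570.4,  74.2]), array([86.9, 73.3]), 84.6, array([24.2, 56.8,  0. ]))
([227, 0, 151, 65, 9434], array([574.5, -29.9]), array([113.3,  46.5]), 86.6, array([ 36.3, -46.7,   0. ]))
([268, 68, 111, 139, 14497], array([491.2, -41.3]), array([ 85.9, 112.4]), 85.9, array([-45.9, -64.4,   0. ]))
([118, 102, 142, 104, 14025], array([487. ,  66.2]), array([113.4,  85.9]), 85.6, array([-58.4,  42.5,   0. ]))
near line: inner/outer [-103.28403178  -92.91619873] 69
left line y [ 90.71476838 101.47181857] 42
```

View pics/w17z.png

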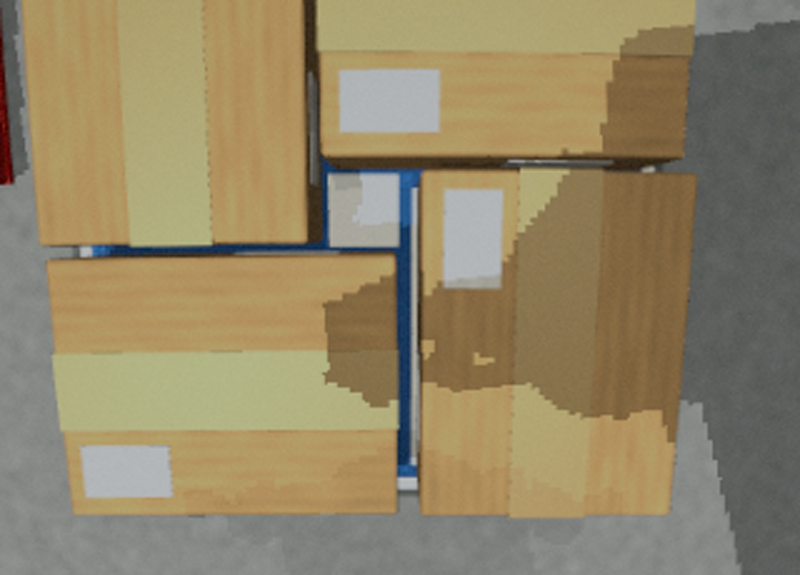

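```bash

python3 -m handwheel '0 40 0 -0.143 0 0 75; 0 0 0 -0.143 0 0 75; 0 0 0 -0.143 0 0 75; 0 0 0 -0.143 0 0 75; 0 0 0 -0.143 0 0 75;0 0 0 -0.143 0 0 75;0 0 0 -0.143 0 0 75;0 0 0 -0.143 0 0 75'
python3 -m handwheel '0 0 0 -0.143 0 0 75; 0 0 0 -0.143 0 0 75; 0 0 0 -0.141 0 0 75; 0 18 45 0 0 0 75; 0 18 45 0 0 0 75; 0 0 0 0 0 0 75; 0 0 0 0 0 0 75'
python3 - <<'E'
from h import *
print(manip.get_obs()['joint_pos'])
goto(s2w([-.045,-.145,.01]))
E
```

```text
clock: 30.65
position: [0.4564, -0.0265, 0.1998]
ee_rot: [-0.61, -0.358, 0.61, -0.358]
ft_force: [-0.2, 0.9, 0.7]
grip_width: 0.876
clock: 31.35
position: [0.4843, -0.12, 0.1996]
ee_rot: [0.522, 0.477, -0.522, 0.476]
ft_force: [0.7, 1.1, -0.3]
grip_width: 0.877
[ 0.93031635  0.1526526  -0.83542365  1.79452898  0.118142    1.24676575
 -0.02809784]
pos [ 484.3 -120.   199.6] slab [[ -46.7 -143.4  181.6]] F [ 0.7  1.1 -0.3] g 0.877 t 31.35
tool z in slab [-0.014 -1.    -0.001] x [-0.     0.001 -1.   ]
shift mm [171.6   1.8   1.8]
```

```bash

python3 -m handwheel '0 2 0 -0.014 0 0 75; 45 0 0 0 0 0 75; 45 0 0 0 0 0 75; 45 0 0 0 0 0 75; 36 0 0 0 0 0 75; 0 0 0 0 0 0 75; 0 0 0 0 0 0 75'
python3 - <<'E'
from h import *
goto(s2w([-.045,-.1135,.01]))
E
```

```text
clock: 32.05
position: [0.4876, -0.1179, 0.0304]
ee_rot: [0.518, 0.482, -0.517, 0.482]
ft_force: [1.2, 0.5, 0.4]
grip_width: 0.878
pos [ 487.6 -117.9   30.4] slab [[ -43.6 -141.1   12.4]] F [1.2 0.5 0.4] g 0.878 t 32.05
tool z in slab [ 0.005 -1.    -0.001] x [ 0.001  0.001 -1.   ]
shift mm [  2.4  -1.3 -27.6]
```

```bash

python3 -m handwheel '0 -1 -8 0.002 0 0 75; 0 0 -8 0 0 0 75; 0 0 -5 0 0 0 75; 0 0 -4 0 0 0 75; 0 0 -2 0 0 0 75; 0 0 0 0 0 0 75; 0 0 0 0 0 0 75'
python3 - <<'E'
from h import *
goto(s2w([-.045,-.1135,.01]))
E
python3 -m handwheel '0 0 15 0 0 0 75; -45 0 20 0 0 0 75; -45 0 0 0 0 0 75; -45 0 0 0 0 0 75; -36 0 0 0 0 0 85; 0 0 -20 0 0 0 85; 0 0 0 0 0 0 85; 0 0 0 0 0 0 85'
python3 - <<'E'
from h import *
goto(s2w([-.045,-.1135,.01]))
c,T=look('w18.png')
for x in cartons(c,T): print(x)
outl(c,T)
print(faces(c,T,-115,110,1,-1,(-120,0)))
im=c['color']; cv2.imwrite('pics/w18z.png',cv2.resize(im[0:190,130:430],None,fx=2.6,fy=2.6,interpolation=cv2.INTER_CUBIC))
E
```

```text
clock: 32.75
position: [0.4884, -0.092, 0.0294]
ee_rot: [0.519, 0.48, -0.518, 0.481]
ft_force: [-0.6, -1.4, 0.6]
grip_width: 0.876
pos [488.4 -92.   29.4] slab [[ -44.7 -115.2   11.4]] F [-0.6 -1.4  0.6] g 0.876 t 32.75
tool z in slab [ 0.001 -1.    -0.   ] x [ 0.001  0.    -1.   ]
shift mm [ 1.4 -0.3 -1.7]
clock: 33.55
position: [0.4867, -0.1067, 0.1998]
ee_rot: [0.519, 0.481, -0.518, 0.481]
ft_force: [-0.3, -0.5, 0.0]
grip_width: 0.995
pos [ 486.7 -106.7  199.8] slab [[ -45.4 -129.9  181.8]] F [-0.3 -0.5  0. ] g 0.995 t 33.55
tool z in slab [ 0.002 -1.    -0.   ] x [ 0.  0. -1.]
shift mm [171.8   0.4 -16.4]
([182, 0, 117, 36, 3986], array([483.5,  21.7]), array([24.5, 86.8]), 85.4, array([-58.4,  -2.2,   0. ]))
([329, 2, 119, 150, 15787], array([595. , -31.1]), array([112.9,  87. ]), 85.6, array([ 56.9, -46.3,   0. ]))
([183, 39, 148, 112, 15981], array([491.5, -37.1]), array([ 85.3, 113.1]), 85.8, array([-45.9, -60.2,   0. ]))
([397, 197, 51, 50, 676], array([ 622.1, -146.2]), array([44.3, 23.1]), 49.3, array([  92.7, -158.9,    0. ]))
[(np.int64(-100), np.float64(-102.8)), (np.in
[... 494 characters left out ...]
float64(-102.6)), (np.int64(-10), np.float64(-102.5)), (np.int64(-4), np.float64(-102.8)), (np.int64(2), np.float64(-102.5)), (np.int64(8), np.float64(-102.4)), (np.int64(14), np.float64(-101.6)), (np.int64(20), np.float64(-101.5)), (np.int64(26), np.float64(-101.5)), (np.int64(32), np.float64(-101.5)), (np.int64(38), np.float64(-101.4)), (np.int64(44), np.float64(-102.0)), (np.int64(50), np.float64(-102.0)), (np.int64(56), np.float64(-101.8)), (np.int64(62), np.float64(-102.7)), (np.int64(68), np.float64(-102.7)), (np.int64(74), np.float64(-101.9)), (np.int64(80), np.float64(-101.8)), (np.int64(86), np.float64(-101.6)), (np.int64(92), np.float64(-101.6)), (np.int64(98), np.float64(-101.4))]
```

View pics/w18z.png

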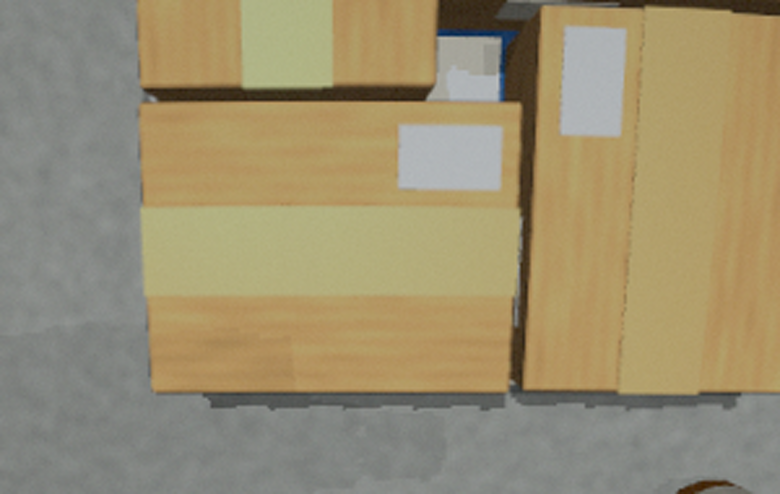

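```bash

python3 -m handwheel '-30 0 40 0 0 0 85; 0 0 45 0 0 0 85; 0 0 45 0 0 0 85; 0 0 45 0 0 0 85; 0 0 0 0 0 0 85; 0 0 0 0 0 0 85'
python3 - <<'E'
from h import *
c=save('top','t2.png');T=pose_cam(c)
for x in cartons(c,T): print(x)
P=cloud(c,T)
for th in ['pot','oil','bin','driver']:
    for d in cams.outline_of('top',th)[:1]:
        p=P[d['region']]; zt=np.percentile(p[:,2],90); t=p[p[:,2]>zt-.008]; print(th,d['conf'],zt,cv2.minAreaRect((t[:,:2]*1000).astype(np.float32)))
im=c['color']; cv2.imwrite('pics/t2z.png',cv2.resize(im[120:310,140:375],None,fx=3.3,fy=3.1,interpolation=cv2.INTER_CUBIC))
save('side','s2.png')
E
```

```text
clock: 34.2
position: [0.4728, -0.2826, 0.229]
ee_rot: [0.52, 0.481, -0.519, 0.479]
ft_force: [0.5, 0.4, -0.4]
grip_width: 0.998
([223, 176, 69, 68, 3506], array([536.5,  17.6]), array([202.5, 204.2]), 85.8, array([-5.2, -2.2,  0. ]))
pot 0.51 0.08578385532194455 ((605.1271362304688, 191.84735107421875), (39.27903747558594, 38.99147415161133), 3.6323883533477783)
oil 0.76 0.1246105163952548 ((625.9762573242188, -153.53675842285156), (19.740779876708984, 20.287485122680664), 61.29240417480469)
bin 0.57 0.06394435606341409 ((411.3316345214844, 279.81915283203125), (605.504150390625, 173.2673797607422), 78.96186065673828)
driver 0.59 0.02575849373333804 ((281.6109924316406, -287.5352478027344), (154.60662841796875, 552.9887084960938), 18.270538330078125)
```

View pics/t2z.png

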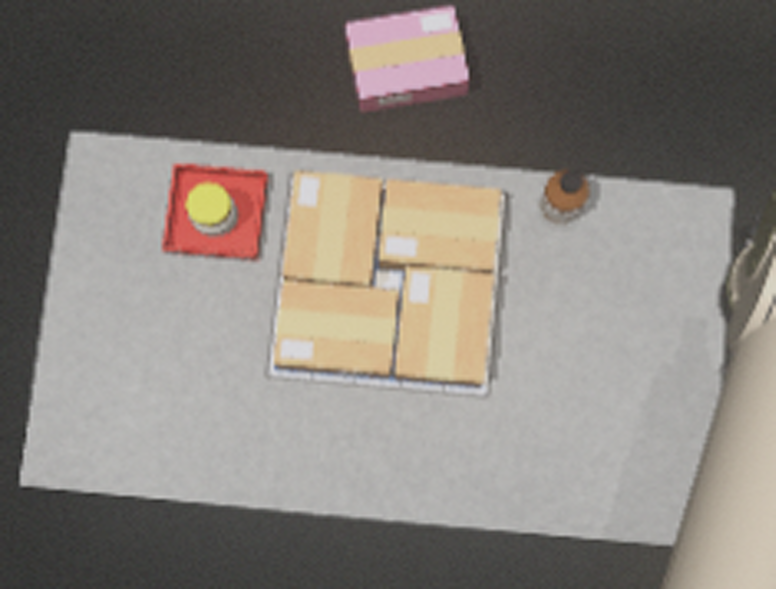

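View pics/s2.png

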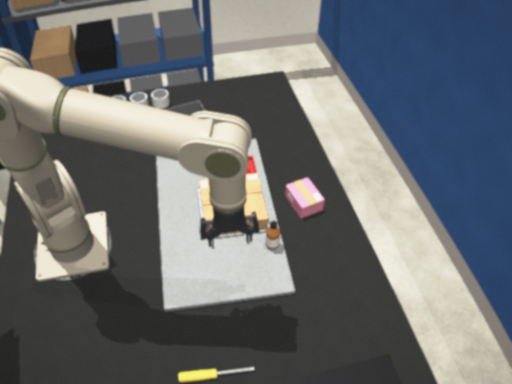

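```bash
python3 - <<'E'
from workcell import hand_in
print(hand_in())
E
```

```text
the job is handed in; nothing more can be done
None
```

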